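Load the bench shaker, short vessel first, and flip its power toggle on

TASK

Load the small orbital shaker and start it. With the power still off, first stand the small capped vial upright on the mat in the narrow front lane between the bars, and then the stoppered reagent bottle upright on the mat in the wide lane behind it, each midway between the left and right ends of its lane so that the load is balanced. Only then flip the bat toggle on the sloped panel over to its far, upper side; do not knock the dropper bottle or the wash bottle standing nearby.

Things in the scene. Friction and masses are not known exactly. Their poses are not given: they have to be found in the camera images.
- shaker: Fixed bench orbital shaker: white housing, bar platform on top, sloped panel facing the robot. Origin on the bench; x from panel to rear, y left, z up. Housing x -145 to +85, y +-78 mm. Three 10 mm bars along y at x = -60, -22, +64 mm, tops at z = 106 mm; side rails at y = +-63 to 69 mm, tops at z = 110 mm; mat top at z = 83 mm. Panel rises from x -145, z 40 to x -80, z 62 mm.
- vial_place (a point): Point on the mat at the middle of the narrow front lane (28 mm clear between bars whose tops are 23 mm above the mat, 126 mm long). Shaker frame x = -41, y = 0, z = 83 mm; axes as the shaker's.
- bottle_place (a point): Point on the mat at the middle of the wide rear lane (76 mm clear between bars whose tops are 23 mm above the mat, 126 mm long). Shaker frame x = +21, y = 0, z = 83 mm; axes as the shaker's.
- toggle_pivot (a point): Hinge axis of the power toggle, along the shaker's y, 5.5 mm above the panel (shaker frame x = -114, y = -30, z = 56 mm). Its bush (12 mm) and nut (17 mm) end 8 mm above the panel. A black speed knob, 27 mm wide and 15 mm high, stands on the panel 66 mm to its left (+y). Axes as the shaker's.
- toggle_tip (a point): Round free end of the steel bat, 27 mm from the pivot; the bat is 7 mm thick near the end and 5 mm at the bush.
- toggle (a joint): Power toggle, rad: 0 = off, bat leaning to the panel's lower edge (35 degrees from upright, towards the shaker's -x); 0.56 = on, bat leaning to the panel's upper edge (3 degrees from upright, towards -x). It springs from the middle (0.28) to the nearer stop; about 4 N on the tip, along the panel's slope towards +x and up, takes it over; a level push meets more friction.
- vial_center (a point): Small cylindrical glass vial with a black screw cap, 23 mm diameter, 52 mm tall, 20 g, standing on the bench; point at its centre, 26 mm above its foot.
- bottle_center (a point): Clear glass reagent bottle with a flat ground stopper, 70 mm diameter, 150 mm tall, about 0.32 kg, standing on the bench; point at its centre, 75 mm above its foot. Above the shoulder it tapers to a neck and stopper 36 mm wide (treat it as about 48 mm wide at 115 mm above the foot, 36 mm from 137 to 150 mm): grasp the top 20 mm.
- dropper: Bystander: clear dropper bottle with a red rubber teat, 40 mm diameter, 110 mm tall; origin at the centre of its foot.
- wash: Bystander: polyethylene wash bottle with a red spout cap, 70 mm diameter, 165 mm tall; origin at the centre of its foot.
Things that resemble listed ones, but are neither listed nor needed, are in the scene too. Of the things like the part that bears vial_center, leave any that is pink; of the rest the smaller one is meant.

How it is judged:
On the way, in this order (a step that is already met when the one before it is completed fails the run):
1. the vial stands released in the front lane, power off (z of vial_center in the frame of vial_place between 0.022 and 0.03 m and horizontal distance between vial_center and vial_place below 0.022 m and angle between vial_center's own z axis and vertical below 0.1 rad and contact force between the fingers and vial below 0.1 N and value of joint toggle below 0.15 rad), for 0.2 s.
2. then the bottle stands released in the rear lane, the vial in its place, power off (z of bottle_center in the frame of bottle_place between 0.071 and 0.079 m and horizontal distance between bottle_center and bottle_place below 0.022 m and angle between bottle_center's own z axis and vertical below 0.08 rad and contact force between the fingers and bottle below 0.1 N and horizontal distance between vial_center and vial_place below 0.022 m and value of joint toggle below 0.15 rad), for 0.2 s.
3. then the toggle is flipped over to on (value of joint toggle above 0.48 rad), for 0.2 s.
At the end, for the whole second after the job is handed in: The toggle rests on its far stop (above 0.48 rad); the vial stands upright (within 0.1 rad) on the mat of the front lane and the bottle upright (within 0.08 rad) on the mat of the rear lane, each within 22 mm of the middle of its lane (value of joint toggle above 0.48 rad and z of vial_center in the frame of vial_place between 0.022 and 0.03 m and horizontal distance between vial_center and vial_place below 0.022 m and angle between vial_center's own z axis and vertical below 0.1 rad and z of bottle_center in the frame of bottle_place between 0.071 and 0.079 m and horizontal distance between bottle_center and bottle_place below 0.022 m and angle between bottle_center's own z axis and vertical below 0.08 rad); the robot touches nothing.
It fails at once if the dropper bottle is shifted more than 40 mm or tipped (distance of dropper from where it was at the start of the episode above 0.04 m or angle between dropper's own z axis and vertical above 0.5 rad).
It fails at once if the wash bottle is shifted more than 40 mm or tipped (distance of wash from where it was at the start of the episode above 0.04 m or angle between wash's own z axis and vertical above 0.5 rad).
It fails at once if the power is switched on before both vessels stand on the platform (value of joint toggle above 0.4 rad and (horizontal distance between bottle_center and bottle_place above 0.03 m or horizontal distance between vial_center and vial_place above 0.03 m)).
It also fails if it takes over 61 s, if anything falls off the work surface, if the arm or the gripper's body presses on something with over 40 N, if the wrist force passes 120 N, or if a joint passes its speed limit or range.

ROBOT

A 6-joint arm with a two-finger parallel gripper is mounted at the origin on a cart in front of the work surface, level with it; the furniture and walls round the work are solid. World frame = base frame: x ahead of the robot, y to its left, z up, the work surface at z = 0. Lengths are in m, angles in rad, forces in N, time in s.
With the tool pointing down it reaches from about 0.25 to 0.775 m from the base axis. Payload 8.9 kg.
Tool frame: the origin (TCP) lies between the finger pads; the fingertips stand 14 mm ahead of it and the grasp point (between the pads) lies 5 mm behind it (env.tcp_to_tips is the distance from the TCP to the fingertips, in m); z points along the fingers, y is the direction in which the jaws open and shut (so a half turn about z gives the same grasp; the last joint's range is limited). The gripper opens to 85 mm and grips with 20 to 120 N. Pads are 22 mm wide; open, the fingers measure 114 mm over their backs; the gripper's body (76 mm by 85 mm) begins 54 mm behind the grasp point. The pads swing forward as they close: fully open they stand 13 mm farther back than shut.
Start: joints at [1.107, 0.291, -0.153, 1.127, 0, 1.431], TCP at [0.168, 0.498, 0.245] pointing down, gripper open.
Joint ranges: [-2.52, 2.52], [-0.91, 1.74], [-1.3, 1.37], [-1.96, 2.02], [-1.52, 1.47], [-3.14, 3.14]. Speed limits (rad/s): [2.22, 2.22, 2.79, 3.14, 3.14, 3.14].

INTERFACE

Orientations are given as a unit quaternion [x, y, z, w].
In Python, from bench import env, vision gives the robot as it stands. The module is installed in compiled form; this text tells all that it offers.
- The arm moves only by the shell command python3 -m creep 'ROWS'. ROWS is JSON, one flat list of numbers, 7 for each row, row after row: the shift along the world's x, y, z scaled (see below), then the turn, a rotation vector about the world's x, y, z scaled (see below), then the closure, from 0 (fully open) to 1 (shut). In form: [x, y, z, wx, wy, wz, claw, x, y, z, wx, wy, wz, claw, ...]. A call has 1 to 10 rows; each row is the pose to reach, as a shift and turn from the pose commanded when the call began; what a row does not reach only later rows make up. The controller multiplies each number of a shift by 300 mm and each number of a turn by 90 degrees. A row lasts 1/12 s, in which the tool goes at most 41.7 mm and 7.16 degrees, less where a joint would pass 70% of its speed; a pose out of reach is approached as far as the arm can. A call with a number of a shift or a turn outside -1 to 1 is refused whole. A call with a gripper value outside its range is refused whole. The fingers move at their own pace and stop on an object; the grip force is fixed at half the most. Time passes only in rows, so rows that repeat a pose let the fingers close. It gives the time, the measured TCP pose, the force and the opening at its end, in the units of the state.
- env.get_state(): the state, without advancing time (a new reading comes with each control period).
- vision.capture(name): name is "side" or "top"; returns a dict with "frame" (384x512x3 uint8, red, green, blue), "K" (3x3 intrinsics, pixels), "extrinsics" (4x4, takes a point from world to camera coordinates). Camera axes: x right, y down, z forward; pixel columns grow to the right and rows downward; lengths in m; the calibration is good to about 2 mm. A picture is of the moment at which its call begins. There is no depth.
- env.job_done(): hands the job in, once; it reports no verdict.
The state is a dict: "clock": time; "joints": joint angles; "qvel": joint speeds; "tau": joint torques, N m; "ee_pos": TCP position; "ee_rot": TCP orientation; "wrist_force": force on the tool from outside, world axes, zero at the start; "moment": the same for the moment, N m; "grip_width": finger opening in m.
Only numpy, scipy, OpenCV 4.12 (cv2) and the standard library are available. Lean on these libraries where they do the work, as an engineer would, in place of code of your own. Each camera call takes 0.05 s, during which the arm holds its last target.

## Working session

There is one attempt and no reset: what is moved stays moved. The work goes in short steps, Python scripts to look and compute and a shell command to move; the robot and the scene stay as the last step left them, time stands still between calls to the robot, and variables do not carry over. Pictures are saved under pics/ and viewed, and the job is handed in when it is done.

```bash
mkdir -p pics; ls
cat > h.py <<'E'
import numpy as np, cv2
from bench import env, vision
def cap(n):
    c=vision.capture(n); return c["frame"],np.array(c["K"]),np.array(c["extrinsics"])
def ray(u,v,K,T):
    R=T[:3,:3];t=T[:3,3]
    d=R.T@np.linalg.inv(K)@np.array([u,v,1.]); return -R.T@t,d
def plane(u,v,z,K,T):
    o,d=ray(u,v,K,T); return o+d*(z-o[2])/d[2]
def proj(p,K,T):
    q=T[:3,:3]@np.array(p)+T[:3,3]; q=K@q; return q[:2]/q[2]
def tri(r1,r2):
    (a,u),(b,v)=r1,r2; u=u/np.linalg.norm(u);v=v/np.linalg.norm(v)
    s=np.linalg.lstsq(np.c_[u,-v],b-a,rcond=None)[0]
    p,q=a+s[0]*u,b+s[1]*v; return (p+q)/2,np.linalg.norm(p-q)
E
python3 - <<'E'
from h import *
import pickle
D={}
for n in("side","top"):
    f,K,T=cap(n); D[n]=(f,K,T)
    cv2.imwrite(f"pics/{n}0.png",cv2.resize(f[:,:,::-1],(800,600),interpolation=cv2.INTER_CUBIC))
    print(n,K.round(1).tolist(),(-T[:3,:3].T@T[:3,3]).round(3),T[:3,:3].round(2).tolist())
pickle.dump(D,open("d0.pkl","wb"))
print(env.get_state(),env.tcp_to_tips)
E
```

```text
pics
side [[408.9, 0.0, 256.8], [0.0, 408.9, 194.5], [0.0, 0.0, 1.0]] [ 0.923 -0.037  0.872] [[0.3, 0.95, 0.0], [0.85, -0.26, -0.46], [-0.44, 0.14, -0.89]]
top [[376.5, 0.0, 252.5], [0.0, 376.5, 194.9], [0.0, 0.0, 1.0]] [0.418 0.075 0.907] [[0.0, -1.0, -0.03], [-0.99, 0.0, -0.16], [0.16, 0.03, -0.99]]
{'clock': 0.1, 'joints': array([ 1.10672264e+00,  2.91291616e-01, -1.54030765e-01,  1.12669085e+00,
        4.93362598e-06,  1.43149222e+00]), 'qvel': array([ 0.00052477, -0.00141291,  0.00279367, -0.00079336, -0.00022637,
       -0.00149966]), 'tau': array([ 1.92455962e-03, -5.37978745e+01,  3.31919575e+01,  9.27984423e-03,
       -1.79901590e-04, -2.22455952e-05]), 'ee_pos': array([0.16735394, 0.49722566, 0.24476206]), 'ee_rot': array([ 1.61672052e-01,  9.86844353e-01, -5.80237415e-04, -1.83146256e-04]), 'wrist_force': array([-0.78318556, -0.06927928,  0.10438301]), 'moment': array([ 0.02417067, -0.00411014, -0.01775842]), 'grip_width': 0.08525942692795821} 0.014
```

View pics/top0.png

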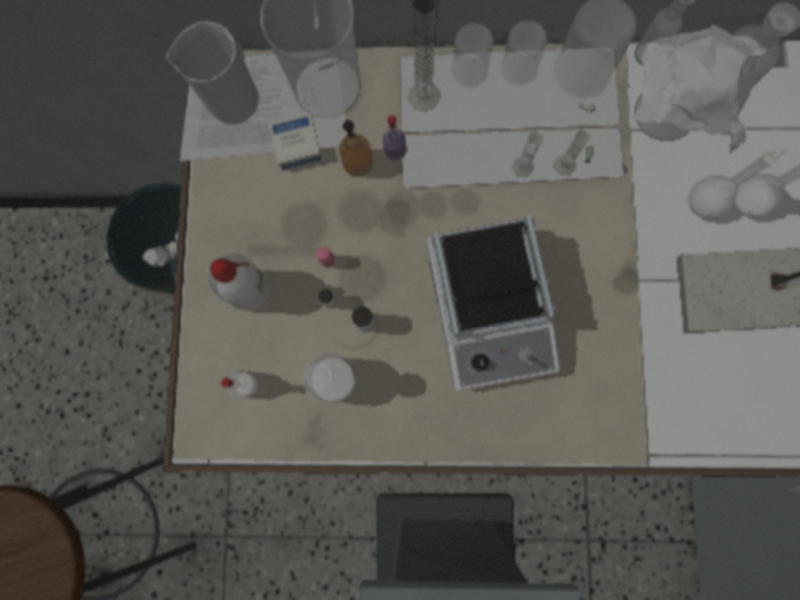

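View pics/side0.png

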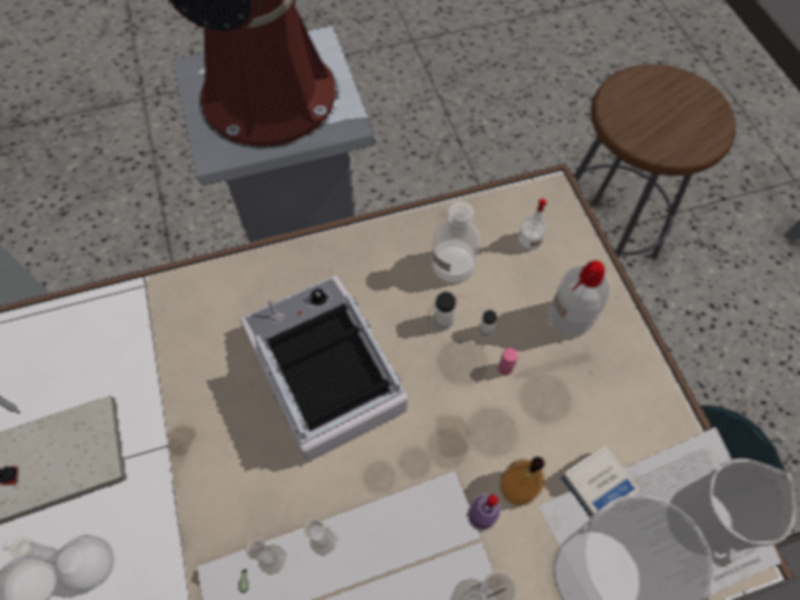

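Run:
```python
from h import *
import pickle
D=pickle.load(open("d0.pkl","rb"))
for n,(x0,y0,x1,y1) in dict(top=(130,130,370,310),side=(150,120,400,308)).items():
    f,K,T=D[n]
    c=f[y0:y1,x0:x1,::-1]; c=cv2.resize(c,(800,600),interpolation=cv2.INTER_CUBIC)
    c=cv2.convertScaleAbs(c,alpha=1.5,beta=10)
    cv2.imwrite(f"pics/{n}0z.png",c)
    for p in ([0,0,0],[.168,.498,.245],[.3,0,0]): print(n,p,proj(p,K,T)*1.5625)
```

```text
top [0, 0, 0] [469.2174359 700.921444 ]
top [0.168, 0.498, 0.245] [ 19.77509109 634.69569483]
top [0.3, 0, 0] [465.97461586 479.99892615]
side [0, 0, 0] [268.29002493  94.57754616]
side [0.168, 0.498, 0.245] [586.79124647 -21.20025985]
side [0.3, 0, 0] [306.35130354 222.48361735]
```

View pics/top0z.png

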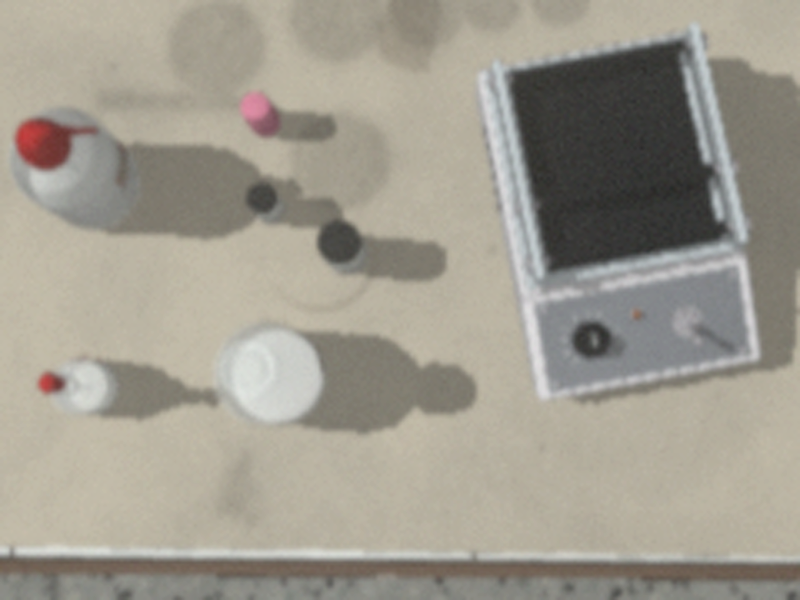

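View pics/side0z.png

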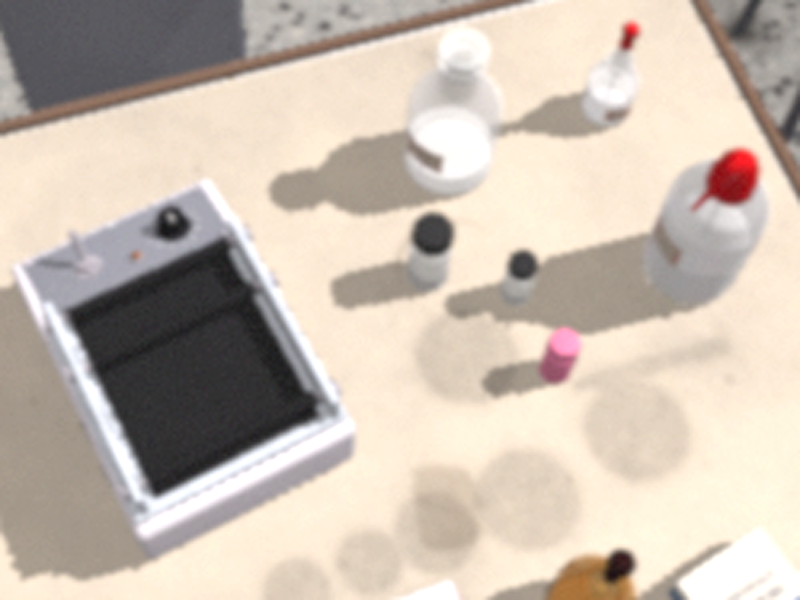

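Run:
```python
from h import *
import pickle
D=pickle.load(open("d0.pkl","rb"))
for n,(x0,y0) in dict(top=(270,135),side=(150,175)).items():
    f,K,T=D[n]
    c=f[y0:y0+120,x0:x0+133,::-1]; c=cv2.resize(c,None,fx=6,fy=6,interpolation=cv2.INTER_CUBIC)[:600,:798]
    if n=="top": 
        c=f[y0+0:y0+120,x0:x0+100,::-1]; c=cv2.resize(c,None,fx=5,fy=5,interpolation=cv2.INTER_CUBIC)
    else: c=cv2.resize(f[y0:y0+120,x0:x0+120,::-1],None,fx=5,fy=5,interpolation=cv2.INTER_CUBIC)
    c=cv2.convertScaleAbs(c,alpha=1.6,beta=15)
    for k in range(0,c.shape[1],50): cv2.line(c,(k,0),(k,4 if k%100 else 10),(0,0,255),1)
    cv2.imwrite(f"pics/{n}0s.png",c)
```

```text
(no output)
```

View pics/top0s.png

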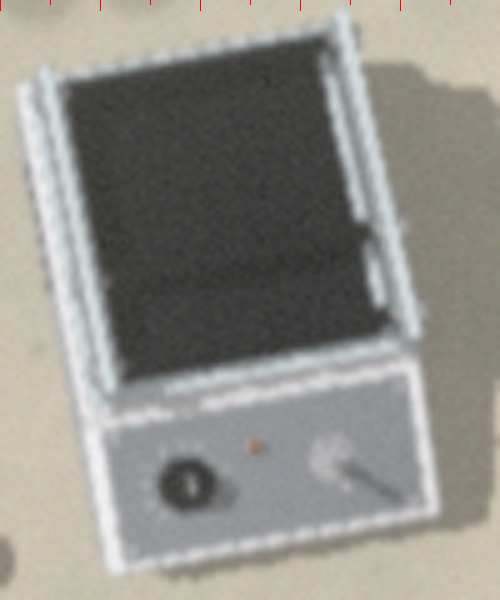

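View pics/side0s.png

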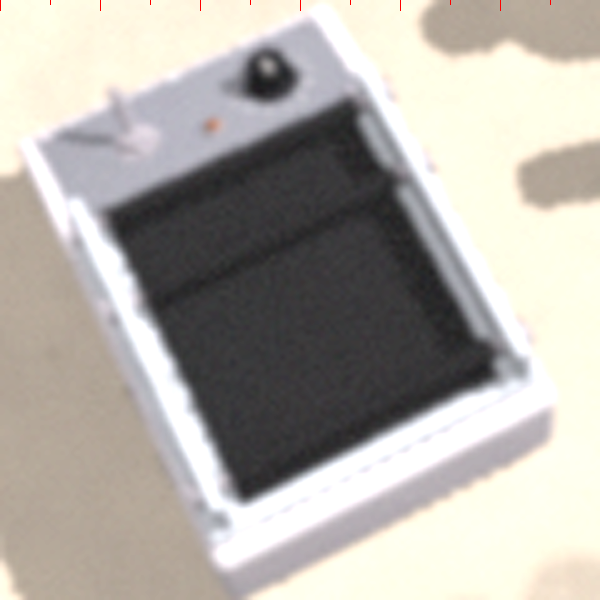

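```bash
cat > fit.py <<'E'
from h import *
import pickle
from scipy.optimize import least_squares
D=pickle.load(open("d0.pkl","rb"))
t=np.radians(35)
obs=[("top",(115,572),(-145,78,40)),("top",(438,513),(-145,-78,40)),
("top",(330,457),(-114,-30,58)),("top",(187,483),(-114,36,66)),
("top",(118,390),(-66,69,106)) ,
("side",(22,145),(-145,-78,40)),("side",(318,10),(-145,78,40)),("side",(138,138),(-114,-30,58)),("side",(117,91),(-114-26*np.sin(t),-30,56+26*np.cos(t))),("side",(268,68),(-114,36,66)),
("side",(552,385),(85,78,62)),("side",(215,555),(85,-78,62))]
def pix(n,uv): 
    o=(270,135) if n=="top" else (150,175); return np.array(o)+(np.array(uv)+0)/5
def W(q,p):
    c,s=np.cos(q[2]),np.sin(q[2]); x,y,z=np.array(p)/1e3
    return np.array([q[0]+c*x-s*y,q[1]+s*x+c*y,z])
use=[o for o in obs if o[2] not in((-66,69,106),(85,78,62),(85,-78,62))]
res=lambda q,o=use:np.concatenate([proj(W(q,p),*D[n][1:])-pix(n,u) for n,u,p in o])
if __name__=="__main__":
    r=least_squares(res,[.5,-.05,.15],loss="soft_l1")
    print(r.x,np.degrees(r.x[2])); 
    for o in obs: print(o,res(r.x,[o]).round(1))
    q=r.x
    for k,p in dict(vial=(-41,0,83),bot=(21,0,83),piv=(-114,-30,56),tip=(-114-27*np.sin(t),-30,56+27*np.cos(t))).items(): print(k,W(q,p).round(4))
    # objects
    f,K,T=D["top"];g,K2,T2=D["side"]
    def ob(name,a,b):
        pa=np.array([130,130])+np.array(a)/3.3333; pb=np.array([150,120])+np.array(b)/3.2
        p,e=tri(ray(*pa,K,T),ray(*pb,K2,T2)); print(name,p.round(4),"gap",round(e,4))
    ob("vialcap",(263,198),(522,264)); ob("stopper",(253,370),(466,48)); ob("dropper teat",(50,383),(630,32)); ob("wash cap",(43,143),(735,175)); ob("bigvial",(340,242),(433,233)); ob("pink",(258,107),(564,342))
    # dark caps mask top
    for n,(u,v) in dict(top=(209,189),side=(313,202)).items():
        f,K_,T_=D[n]; c=f[v-10:v+11,u-10:u+11].max(2).astype(int)
        m=(c<(45 if n=="top" else 60)).astype(np.uint8); N,l,st,ce=cv2.connectedComponentsWithStats(m)
        for i in range(1,N):
            if st[i,4]>8: print(n,ce[i]+[u-10,v-10],st[i]);print(plane(*(ce[i]+[u-10,v-10]),.052,K_,T_).round(4))
E
python3 fit.py
```

```text
[ 0.5905823  -0.02936673  0.19835666] 11.364999218557337
('top', (115, 572), (-145, 78, 40)) [-2.3 -0.4]
('top', (438, 513), (-145, -78, 40)) [ 0.4 -2. ]
('top', (330, 457), (-114, -30, 58)) [-0.4 -0.7]
('top', (187, 483), (-114, 36, 66)) [-0.3 -0.4]
('top', (118, 390), (-66, 69, 106)) [-4.5 -2. ]
('side', (22, 145), (-145, -78, 40)) [-1.4  0. ]
('side', (318, 10), (-145, 78, 40)) [ 1.3 -1.6]
('side', (138, 138), (-114, -30, 58)) [-0.9 -0.5]
('side', (117, 91), (np.float64(-128.9129873451272), -30, np.float64(77.29795315151378))) [-1.  -0.3]
('side', (268, 68), (-114, 36, 66)) [-0.4 -0.8]
('side', (552, 385), (85, 78, 62)) [2.5 2.1]
('side', (215, 555), (85, -78, 62)) [1.5 4.1]
vial [ 0.5504 -0.0374  0.083 ]
bot [ 0.6112 -0.0252  0.083 ]
piv [ 0.4847 -0.0812  0.056 ]
tip [ 0.4695 -0.0843  0.0781]
vialcap [0.5706 0.2096 0.0457] gap 0.0041
stopper [0.4478 0.2005 0.1441] gap 0.0088
dropper teat [0.4402 0.3373 0.0977] gap 0.0039
wash cap [0.5905 0.3374 0.1369] gap 0.0051
bigvial [0.5369 0.1536 0.0634] gap 0.0042
pink [0.6356 0.2146 0.048 ] gap 0.0046
top [208.2972973  189.02702703] [ 6  7  7  7 37]
[0.5698 0.2081 0.052 ]
side [313.         202.91304348] [ 7  7  7  8 46]
[0.5745 0.2092 0.052 ]
```

Run:
```python
from fit import *
f,K,T=D["top"];g,K2,T2=D["side"]
def P(n,u,z): 
    o=(270,135) if n=="top" else (150,175)
    p=np.array(o)+(np.array(u)+.5)/5-.5
    return plane(*p,z/1e3,*D[n][1:])
def ang(a,b): d=b-a; return np.degrees(np.arctan2(d[1],d[0]))
print("top rails");
L=[P("top",(112,388),110),P("top",(45,70),110)];R=[P("top",(416,338),110),P("top",(342,14),110)]
print(L,ang(*L),R,ang(*R), np.linalg.norm(L[0]-R[0]))
F=[P("top",(115,572),40),P("top",(438,513),40)];print(F,ang(*F)+90-180+90,np.linalg.norm(F[0]-F[1]))
print("side rails")
R=[P("side",(75,200),110),P("side",(210,520),110)];L=[P("side",(357,85),110),P("side",(525,370),110)]
print(R,ang(*R),L,ang(*L))
F=[P("side",(318,10),40),P("side",(22,145),40)];print(F,ang(*F)+90,np.linalg.norm(F[0]-F[1]))
# projected overlay
q=least_squares(res,[.5,-.05,.15],loss="soft_l1").x
for n,(x0,y0) in dict(top=(270,135),side=(150,175)).items():
    im=D[n][0][y0:y0+120,x0:x0+120,::-1]
    im=cv2.convertScaleAbs(cv2.resize(im,None,fx=5,fy=5,interpolation=cv2.INTER_CUBIC),alpha=1.6,beta=15)
    def ln(a,b,c):
        p=[tuple(int(v) for v in ((proj(W(q,k),*D[n][1:])+.5-[x0,y0])*5)) for k in(a,b)]
        cv2.line(im,*p,c,1)
    for y in(-63,63,-69,69): ln((-66,y,110),(70,y,110),(0,255,0))
    for x in(-60,-22,64):
        for s in(-5,5): ln((x+s,-63,106),(x+s,63,106),(0,0,255))
    ln((-145,-78,40),(-145,78,40),(255,0,0));ln((-80,-78,62),(-80,78,62),(255,0,0));ln((-145,78,40),(-80,78,62),(255,0,0));ln((-145,-78,40),(-80,-78,62),(255,0,0))
    ln((85,-78,62),(85,78,62),(255,0,255)); ln((85,-78,0),(85,78,0),(255,0,255))
    cv2.imwrite(f"pics/{n}ov.png",im)
```

```text
top rails
[array([0.50921043, 0.01935838, 0.11      ]), array([0.64891365, 0.04679594, 0.11      ])] 11.111405996508386 [array([ 0.53055045, -0.10944248,  0.11      ]), array([ 0.67341243, -0.0828184 ,  0.11      ])] 10.556670677800483 0.1305567256604022
[array([0.43304799, 0.01413285, 0.04      ]), array([ 0.460107  , -0.13253855,  0.04      ])] -79.54718959714222 0.1491465391084104
side rails
[array([ 0.53339689, -0.10803842,  0.11      ]), array([ 0.68013384, -0.08606076,  0.11      ])] 8.518210031313078 [array([0.51633456, 0.01607704, 0.11      ]), array([0.65854845, 0.04588954, 0.11      ])] 11.839552450201275
[array([0.43502275, 0.01389163, 0.04      ]), array([ 0.46345031, -0.13197592,  0.04      ])] 11.027921978594705 0.14861180284031603
```

View pics/topov.png

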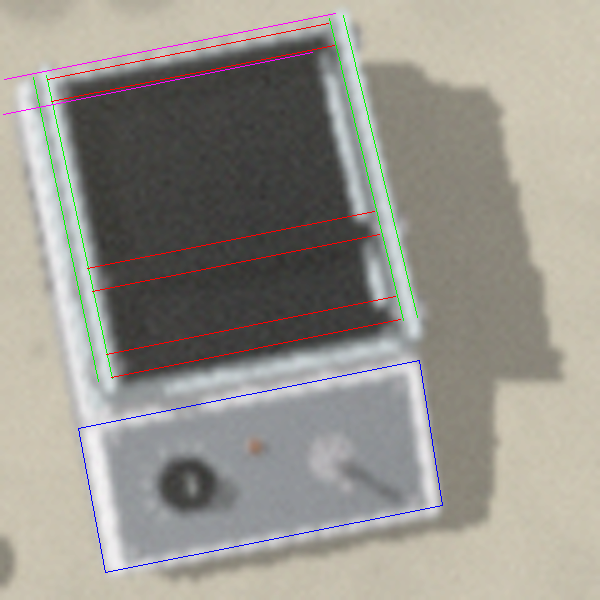

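View pics/sideov.png

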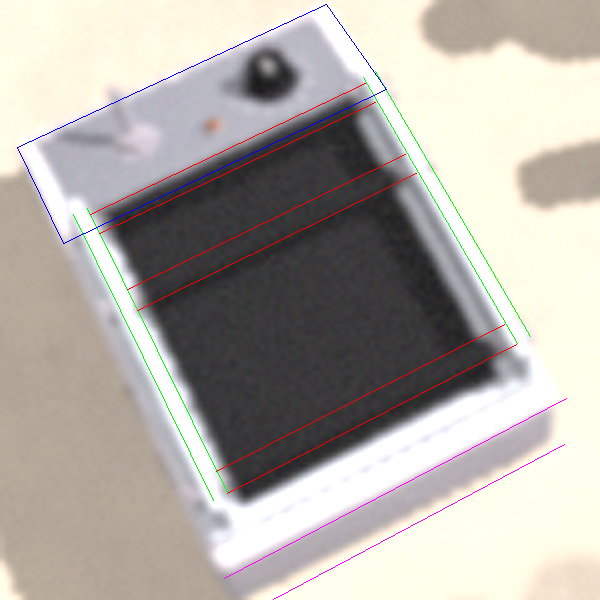

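Run:
```python
from fit import *
def P(n,u,z): 
    o=(270,135) if n=="top" else (150,175)
    p=np.array(o)+(np.array(u)+.5)/5-.5
    return plane(*p,z/1e3,*D[n][1:])
for n,c in dict(top=[(115,385),(392,330),(330,38),(65,88)],side=[(355,95),(105,210),(240,503),(497,375)]).items():
    for z in (106,83):
        p=[P(n,u,z) for u in c]
        print(n,z,[round(np.linalg.norm(p[i]-p[(i+1)%4])*1e3) for i in range(4)],[round(np.degrees(np.arctan2(*(p[(i+1)%4]-p[i])[[1,0]])),1) for i in range(4)],np.mean(p,0).round(4))
for n,(k,t) in dict(top=((187,483),(330,457)),side=((268,68),(138,138))).items():
    a,b=P(n,k,66),P(n,t,58); print(n,a,b,np.linalg.norm((a-b)[:2]))
```

```text
top 106 [120, 131, 118, 132] [np.float64(-78.7), np.float64(9.8), np.float64(100.7), np.float64(-171.2)] [ 0.5878 -0.0307  0.106 ]
top 83 [124, 135, 121, 136] [np.float64(-78.7), np.float64(9.8), np.float64(100.7), np.float64(-171.2)] [ 0.5927 -0.0337  0.083 ]
side 106 [114, 138, 111, 139] [np.float64(-79.4), np.float64(9.9), np.float64(100.4), np.float64(-171.4)] [ 0.5974 -0.0305  0.106 ]
side 83 [117, 143, 114, 143] [np.float64(-79.4), np.float64(9.9), np.float64(100.4), np.float64(-171.4)] [ 0.5876 -0.0303  0.083 ]
top [ 0.47183242 -0.01639628  0.066     ] [ 0.4840805  -0.08126508  0.058     ] 0.0660149759680533
side [ 0.47264135 -0.01665778  0.066     ] [ 0.48532163 -0.08013157  0.058     ] 0.06472798674970397
```

```bash
python3 -m creep '[0.5,-0.35,0,0,0,-0.33,0.5,0.9,-0.6,0,0,0,-0.67,0.5,0.9,-0.6,0,0,0,-0.67,0.5,0.9,-0.6,0,0,0,-0.67,0.5,0.9,-0.6,0,0,0,-0.67,0.5,0.9,-0.6,0,0,0,-0.67,0.5,0.9,-0.6,0,0,0,-0.67,0.5,0.9,-0.6,0,0,0,-0.67,0.5,0.9,-0.6,0,0,0,-0.67,0.5,0.9,-0.6,0,0,0,-0.67,0.5]'
```

```text
clock: 0.93
ee_pos: [0.4387, 0.3162, 0.2447]
ee_rot: [0.638, 0.77, -0.0, -0.0]
wrist_force: [-0.5, -0.3, 0.1]
grip_width: 0.0428
```

```bash
python3 -m creep '[0.44,-0.36,-0.2,0,0,0,0.5,0.44,-0.36,-0.28,0,0,0,0.5,0.44,-0.36,-0.28,0,0,0,0.5,0.44,-0.36,-0.28,0,0,0,0.5,0.44,-0.36,-0.28,0,0,0,0.5,0.44,-0.36,-0.28,0,0,0,0.5,0.44,-0.36,-0.28,0,0,0,0.5]'
cat > look.py <<'E'
import sys
from h import *
tag=sys.argv[1]; boxes={"top":tuple(map(int,sys.argv[2:5])),"side":tuple(map(int,sys.argv[5:8]))}
import pickle
D={}
for n in("top","side"):
    f,K,T=cap(n); D[n]=(f,K,T); x0,y0,s=boxes[n]
    c=f[y0:y0+600//s,x0:x0+800//s,::-1]; c=cv2.convertScaleAbs(cv2.resize(c,None,fx=s,fy=s,interpolation=cv2.INTER_CUBIC),alpha=1.5,beta=10)
    e=env.get_state()["ee_pos"]; p=(proj(e,K,T)+.5-[x0,y0])*s
    cv2.drawMarker(c,tuple(int(v) for v in p),(0,255,0),cv2.MARKER_CROSS,20,1)
    cv2.imwrite(f"pics/{n}_{tag}.png",c)
pickle.dump(D,open(f"{tag}.pkl","wb"))
E
python3 look.py a 130 110 4 230 110 4
```

```text
clock: 1.52
ee_pos: [0.5687, 0.2095, 0.1602]
ee_rot: [0.635, 0.772, -0.001, -0.001]
wrist_force: [-0.2, 0.8, 0.3]
grip_width: 0.0426
```

View pics/top_a.png

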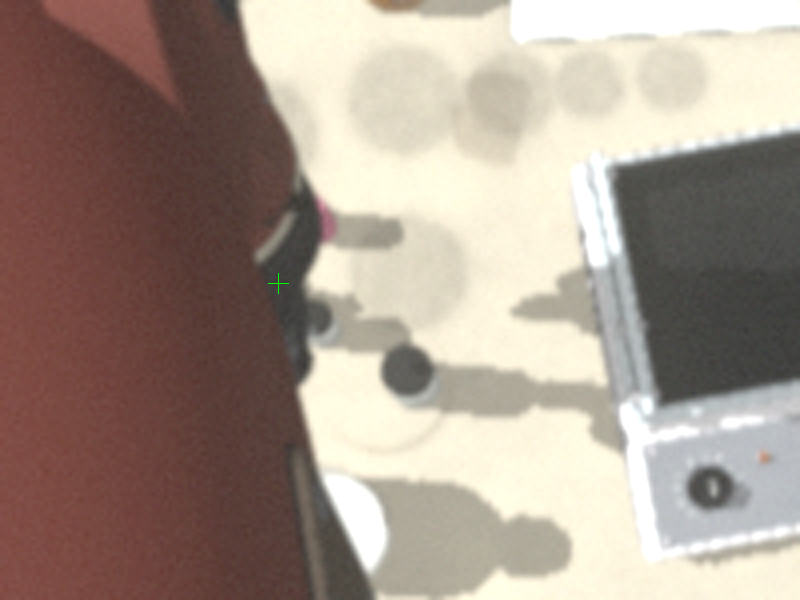

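View pics/side_a.png

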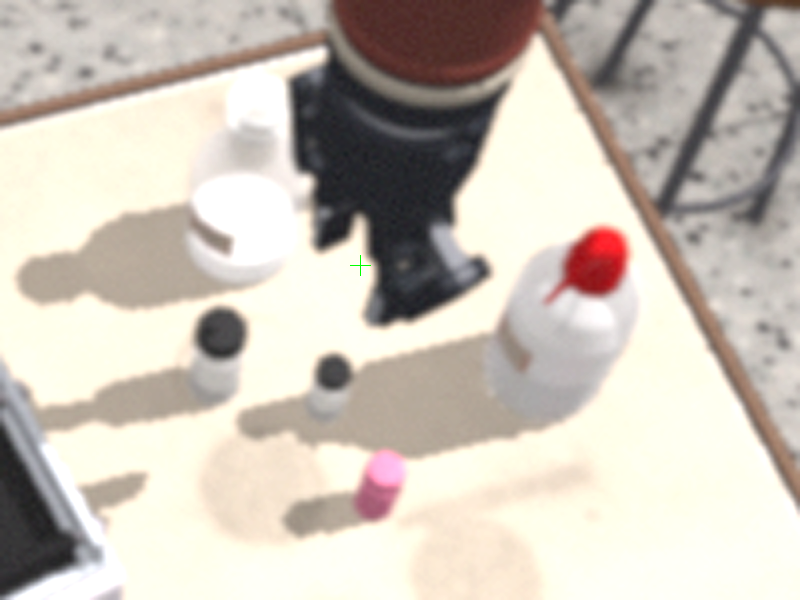

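```bash
python3 -m creep '[0.01,-0.003,-0.13,0,0,0,0.5,0.01,-0.003,-0.26,0,0,0,0.5,0.01,-0.003,-0.35,0,0,0,0.5,0.01,-0.003,-0.39,0,0,0,0.5,0.01,-0.003,-0.39,0,0,0,0.5,0.01,-0.003,-0.39,0,0,0,0.5]'
python3 look.py b 130 110 4 230 110 4
```

```text
clock: 2.12
ee_pos: [0.5718, 0.2099, 0.045]
ee_rot: [0.635, 0.773, 0.0, -0.0]
wrist_force: [0.7, -0.5, 0.1]
grip_width: 0.0425
```

View pics/side_b.png

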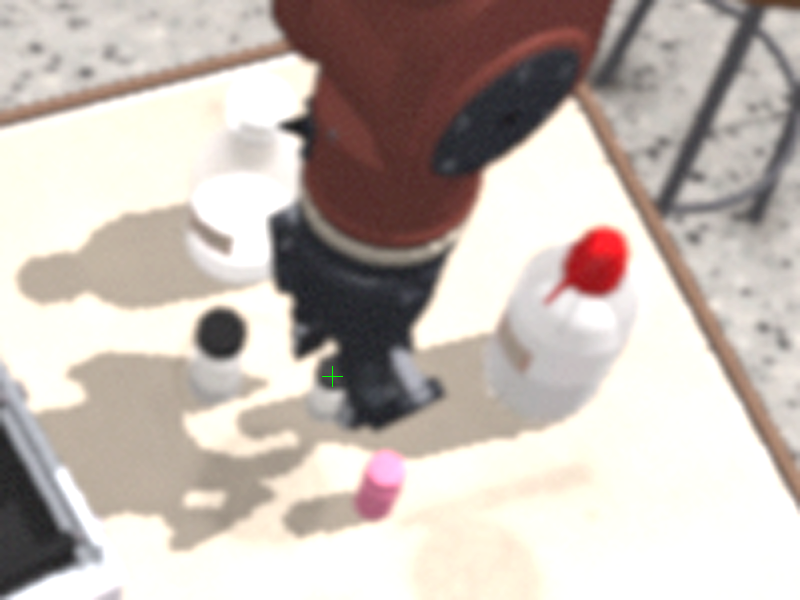

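```bash
python3 -m creep '[0,-0.004,0,0,0,0,0.5,0,-0.004,0,0,0,0,0.8,0,-0.004,0,0,0,0,0.9,0,-0.004,0,0,0,0,0.9,0,-0.004,0,0,0,0,0.9,0,-0.004,0,0,0,0,0.9]'
python3 look.py c 130 110 4 230 110 4
```

```text
clock: 2.72
ee_pos: [0.5732, 0.2076, 0.0455]
ee_rot: [0.635, 0.772, 0.001, 0.0]
wrist_force: [-2.1, 0.0, 7.1]
grip_width: 0.0209
```

View pics/side_c.png

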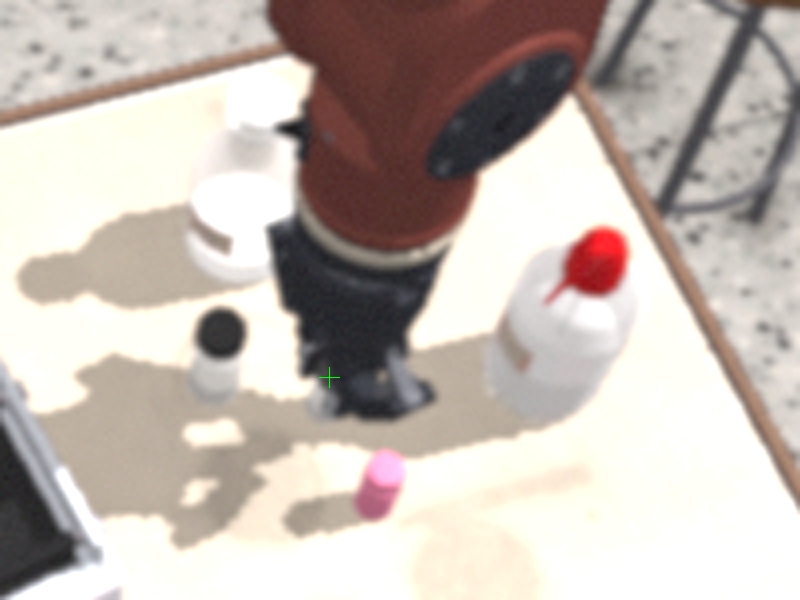

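```bash
python3 -m creep '[0,0,0.12,0,0,0,0.9,0,0,0.26,0,0,0,0.9,0,0,0.4,0,0,0,0.9,0,0,0.5,0,0,0,0.9,-0.03,-0.3,0.5,0,0,0,0.9,-0.06,-0.6,0.5,0,0,0,0.9,-0.075,-0.82,0.5,0,0,0,0.9,-0.075,-0.82,0.5,0,0,0,0.9,-0.075,-0.82,0.5,0,0,0,0.9,-0.075,-0.82,0.5,0,0,0,0.9]'
python3 look.py d 250 90 4 150 90 4
```

```text
clock: 3.65
ee_pos: [0.5496, -0.0407, 0.1949]
ee_rot: [0.636, 0.772, 0.0, 0.0]
wrist_force: [0.5, 0.3, 0.2]
grip_width: 0.0211
```

View pics/side_d.png

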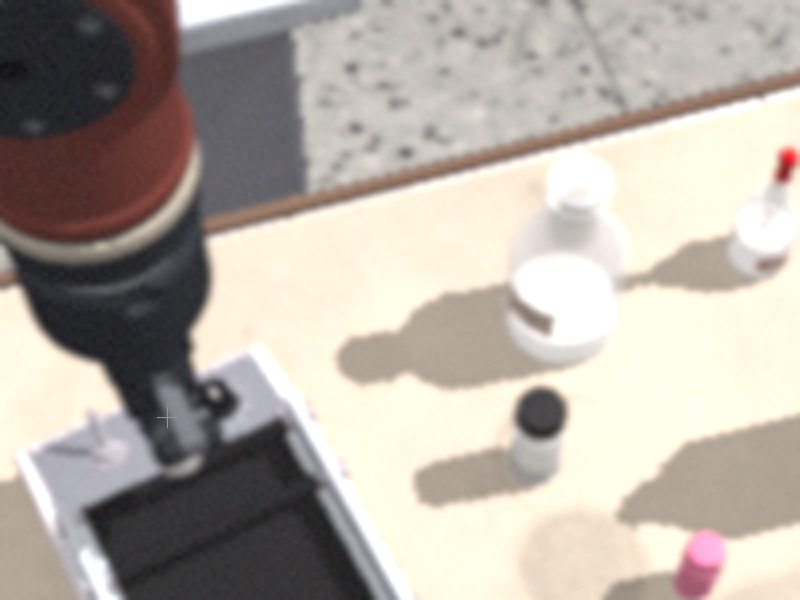

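View pics/top_d.png

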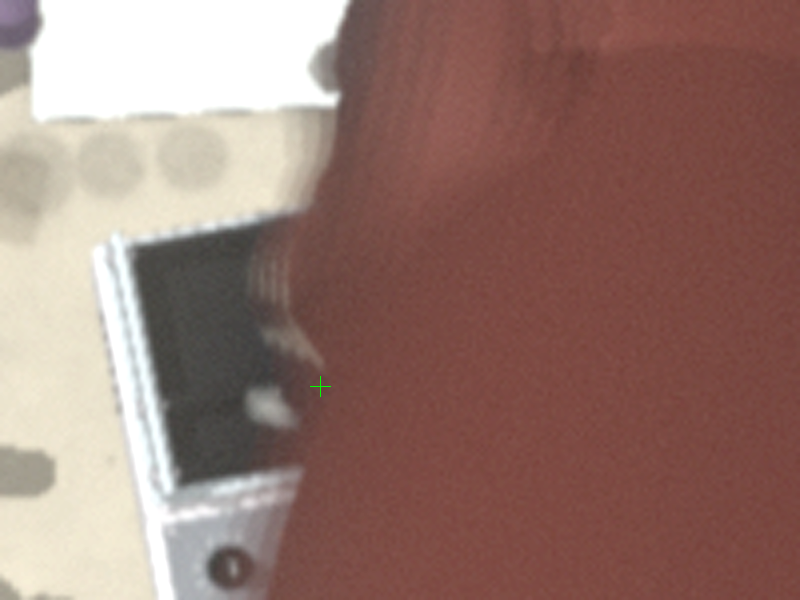

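```bash
python3 -m creep '[0,0,-0.07,0,0,0,0.9,0,0,-0.13,0,0,0,0.9,0,0,-0.13,0,0,0,0.9,0,0,-0.13,0,0,0,0.9,0,0,-0.13,0,0,0,0.9]'
python3 look.py e 270 135 5 150 165 5
```

```text
clock: 4.17
ee_pos: [0.5505, -0.0383, 0.1563]
ee_rot: [0.635, 0.772, 0.0, 0.0]
wrist_force: [0.8, -0.3, 0.8]
grip_width: 0.0207
```

View pics/side_e.png

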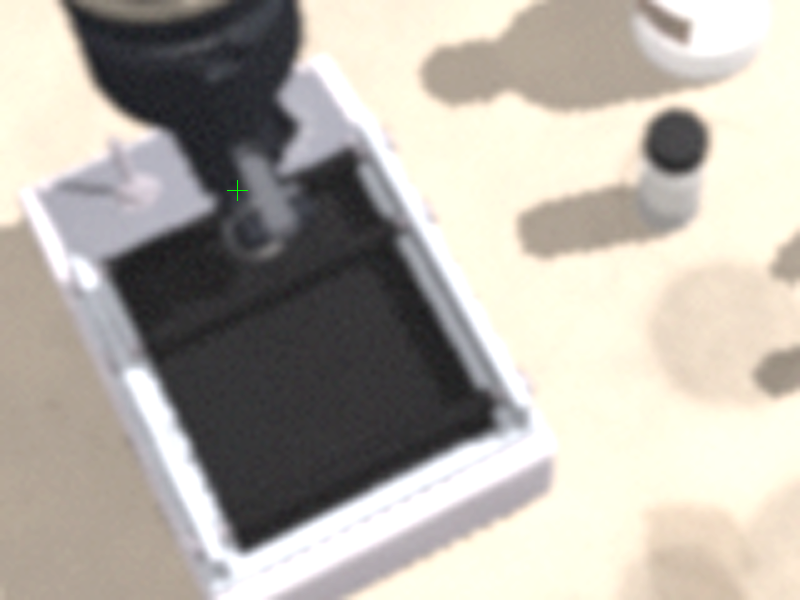

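View pics/top_e.png

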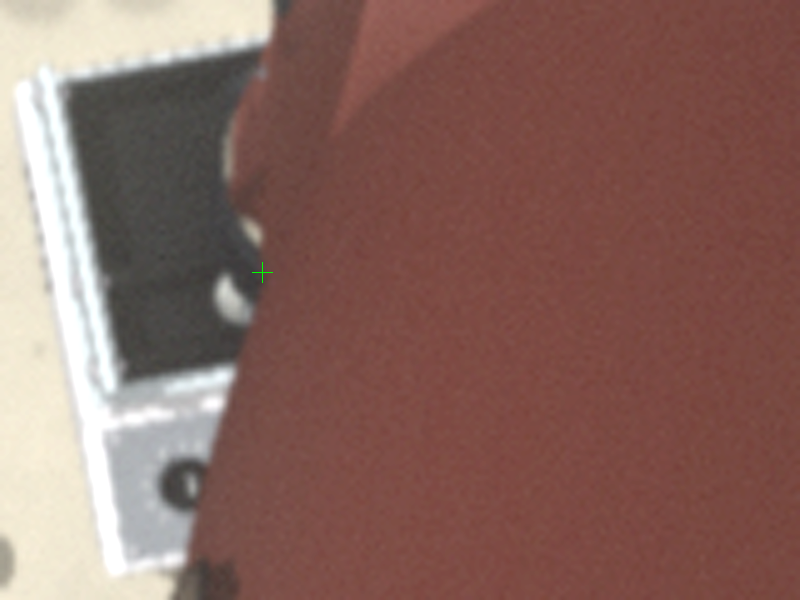

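```bash
cat > ov.py <<'E'
import sys,pickle
from h import *
def draw(tag,q,boxes,circ=[],pts=[]):
    D=pickle.load(open(f"{tag}.pkl","rb"))
    c_,s_=np.cos(q[2]),np.sin(q[2])
    W=lambda p:np.array([q[0]+c_*p[0]/1e3-s_*p[1]/1e3,q[1]+s_*p[0]/1e3+c_*p[1]/1e3,p[2]/1e3])
    for n,(x0,y0,s) in boxes.items():
        f,K,T=D[n]
        im=f[y0:y0+600//s,x0:x0+800//s,::-1]
        im=cv2.convertScaleAbs(cv2.resize(im,None,fx=s,fy=s,interpolation=cv2.INTER_CUBIC),alpha=2.0,beta=15)
        P=lambda w:tuple(int(v) for v in (proj(w,K,T)+.5-[x0,y0])*s)
        ln=lambda a,b,c:cv2.line(im,P(W(a)),P(W(b)),c,1)
        for x in(-60,-22,64):
            for k in(-5,5): ln((x+k,-63,106),(x+k,63,106),(0,0,255)); 
        for x in(-55,-27,-17,59): ln((x,-63,83),(x,63,83),(255,255,0))
        for y in(-63,63): ln((-66,y,110),(70,y,110),(0,255,0))
        for (x,y,z,r) in circ:
            a=np.linspace(0,2*np.pi,40); cv2.polylines(im,[np.array([P((x+r*np.cos(t),y+r*np.sin(t),z)) for t in a])],True,(0,255,255),1)
        for w in pts: cv2.drawMarker(im,P(w),(0,255,0),cv2.MARKER_CROSS,12,1)
        cv2.imwrite(f"pics/{n}_{tag}o.png",im)
E
python3 - <<'E'
from ov import *
draw("e",(.5926-.002,-.0306,np.radians(10.8)),dict(side=(150,165,5),top=(270,135,5)),[(.5505,-.0383,.111,.0115)])
E
```

```text
(no output)
```

View pics/side_eo.png

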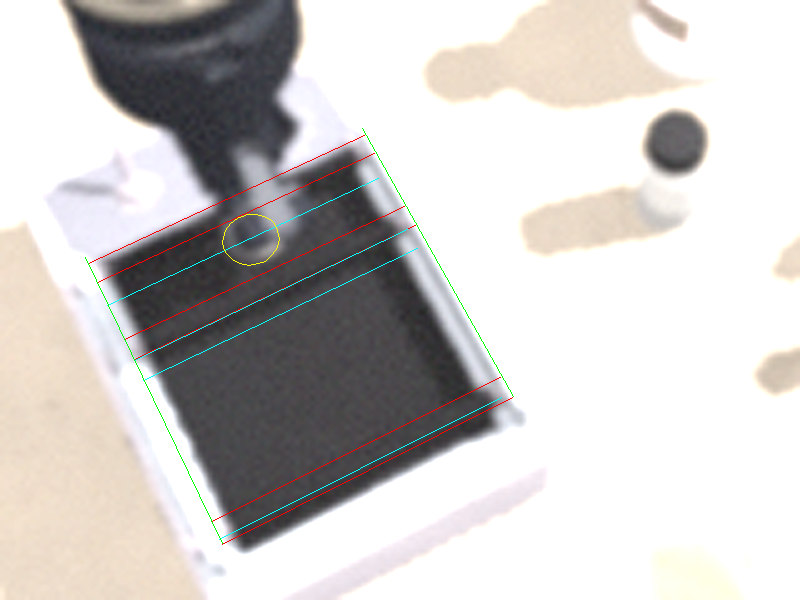

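View pics/top_eo.png

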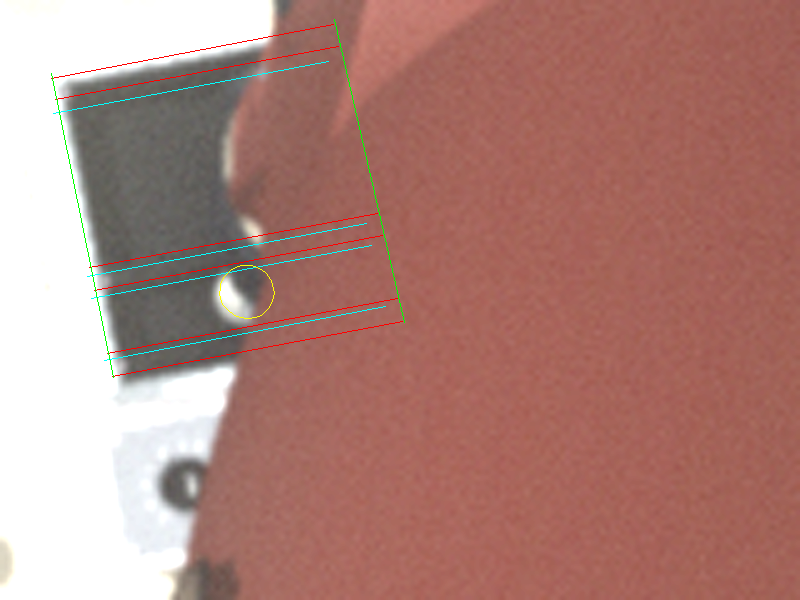

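Run:
```python
from h import *
import pickle
D=pickle.load(open("d0.pkl","rb"))
q=(.5906,-.0306,np.radians(10.8))
c_,s_=np.cos(q[2]),np.sin(q[2])
W=lambda p:np.array([q[0]+c_*p[0]/1e3-s_*p[1]/1e3,q[1]+s_*p[0]/1e3+c_*p[1]/1e3,p[2]/1e3])
for n in("top","side"):
    f,K,T=D[n]; g=f.astype(np.float32).mean(2)
    xs=np.arange(-90,95,2.)
    for (y0,y1) in ((-50,-10),(10,50)):
        ys=np.arange(y0,y1,1.)
        P=np.array([[proj(W((x,y,106)),K,T) for y in ys] for x in xs]).astype(np.float32)
        v=cv2.remap(g,P[:,:,0],P[:,:,1],cv2.INTER_LINEAR).mean(1)
        print(n,y0); print(" ".join(f"{int(x)}:{a:.0f}" for x,a in zip(xs,v)))
for n,(x0,y0) in dict(top=(280,140),side=(168,195)).items():
    c=D[n][0][y0:y0+75,x0:x0+100,::-1]; c=cv2.resize(c,None,fx=8,fy=8,interpolation=cv2.INTER_CUBIC)
    c=cv2.convertScaleAbs(c,alpha=5,beta=-110); cv2.imwrite(f"pics/{n}_dark.png",c)
```

```text
top -50
-90:87 -88:99 -86:115 -84:120 -82:110 -80:99 -78:101 -76:110 -74:110 -72:93 -70:68 -68:44 -66:31 -64:28 -62:28 -60:29 -58:28 -56:29 -54:29 -52:28 -50:29 -48:29 -46:29 -44:29 -42:29 -40:29 -38:28 -36:27 -34:25 -32:25 -30:25 -28:26 -26:27 -24:28 -22:28 -20:28 -18:28 -16:29 -14:28 -12:28 -10:29 -8:29 -6:29 -4:29 -2:29 0:29 2:29 4:29 6:30 8:30 10:30 12:30 14:30 16:30 18:30 20:30 22:31 24:31 26:31 28:31 30:31 32:31 34:31 36:31 38:31 40:31 42:31 44:31 46:31 48:31 50:30 52:29 54:29 56:29 58:31 60:32 62:35 64:49 66:74 68:97 70:107 72:109 74:110 76:111 78:111 80:110 82:110 84:110 86:110 88:110 90:110 92:110 94:109
top 10
-90:87 -88:97 -86:109 -84:111 -82:103 -80:95 -78:97 -76:105 -74:106 -72:92 -70:68 -68:45 -66:32 -64:29 -62:30 -60:30 -58:30 -56:30 -54:30 -52:30 -50:30 -48:30 -46:30 -44:30 -42:30 -40:29 -38:29 -36:28 -34:28 -32:27 -30:26 -28:27 -26:28 -24:29 -22:30 -20:29 -18:29 -16:29 -14:30 -12:30 -10:30 -8:30 -6:30 -4:30 -2:30 0:30 2:29 4:30 6:31 8:30 10:31 12:31 14:31 16:31 18:31 20:30 22:31 24:31 26:32 28:31 30:31 32:31 34:31 36:31 38:31 40:31 42:32 44:32 46:31 48:31 50:30 52:30
[... 680 characters left out ...]
:19 72:20 74:32 76:70 78:123 80:159 82:167 84:158 86:150 88:163 90:179 92:178 94:166
side 10
-90:64 -88:58 -86:54 -84:55 -82:61 -80:71 -78:83 -76:96 -74:105 -72:110 -70:110 -68:108 -66:100 -64:82 -62:56 -60:34 -58:24 -56:21 -54:18 -52:17 -50:19 -48:21 -46:23 -44:24 -42:24 -40:24 -38:24 -36:23 -34:23 -32:24 -30:24 -28:24 -26:24 -24:24 -22:25 -20:24 -18:21 -16:18 -14:17 -12:19 -10:22 -8:24 -6:24 -4:25 -2:24 0:24 2:24 4:25 6:24 8:24 10:24 12:24 14:24 16:25 18:24 20:24 22:24 24:24 26:23 28:23 30:23 32:24 34:24 36:24 38:24 40:23 42:23 44:23 46:24 48:24 50:24 52:24 54:23 56:23 58:23 60:23 62:24 64:25 66:23 68:21 70:18 72:20 74:32 76:64 78:111 80:148 82:162 84:156 86:148 88:161 90:179 92:180 94:169
```

View pics/top_dark.png

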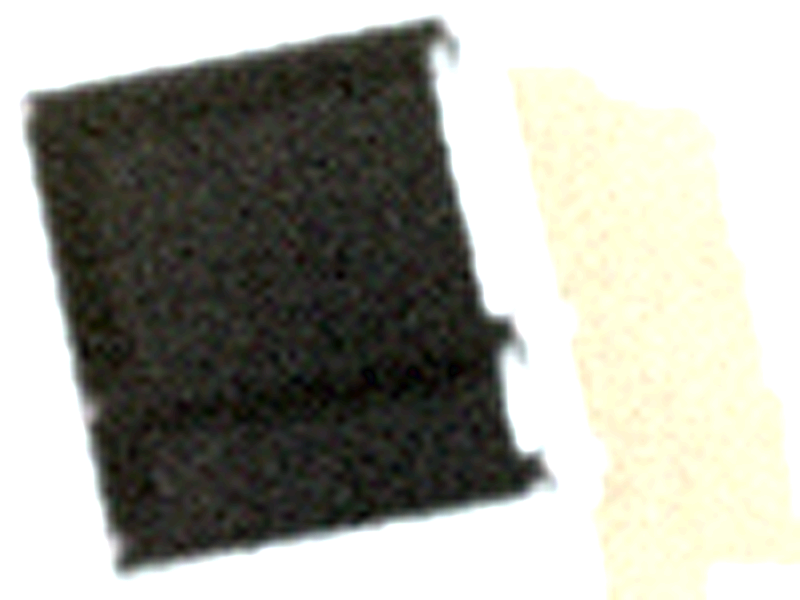

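View pics/side_dark.png

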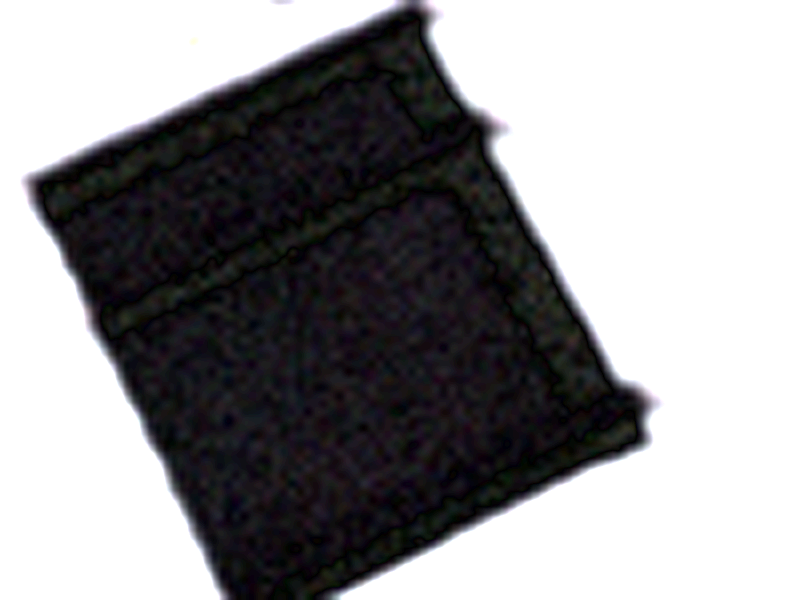

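```bash
python3 -m creep '[-0.004,0,0,0,0,0,0.9,-0.004,0,-0.01,0,0,0,0.9,-0.004,0,-0.02,0,0,0,0.9,-0.004,0,-0.03,0,0,0,0.9,-0.004,0,-0.03,0,0,0,0.9,-0.004,0,-0.03,0,0,0,0.9]'
```

```text
clock: 4.77
ee_pos: [0.5486, -0.0385, 0.146]
ee_rot: [0.635, 0.772, -0.0, -0.0]
wrist_force: [0.0, 0.0, -0.8]
grip_width: 0.0208
```

```bash
python3 -m creep '[0,0,-0.01,0,0,0,0.9,0,0,-0.02,0,0,0,0.9,0,0,-0.03,0,0,0,0.9,0,0,-0.03,0,0,0,0.9,0,0,-0.03,0,0,0,0.9]'
python3 look.py f 270 135 5 150 165 5
```

```text
clock: 5.18
ee_pos: [0.5486, -0.0385, 0.137]
ee_rot: [0.635, 0.772, -0.0, -0.0]
wrist_force: [0.4, -0.3, -0.3]
grip_width: 0.0211
```

View pics/side_f.png

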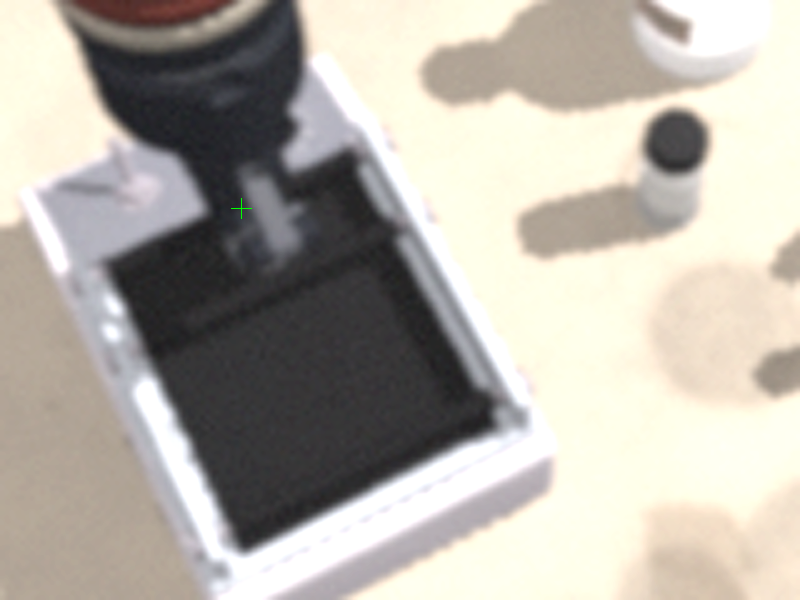

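```bash
python3 -m creep '[0,0,-0.01,0,0,0,0.9,0,0,-0.02,0,0,0,0.9,0,0,-0.025,0,0,0,0.9,0,0,-0.028,0,0,0,0.9,0,0,-0.028,0,0,0,0.9]'
```

```text
clock: 5.7
ee_pos: [0.5487, -0.0385, 0.1287]
ee_rot: [0.635, 0.772, -0.0, -0.0]
wrist_force: [0.5, 0.7, -0.4]
grip_width: 0.021
```

```bash
python3 -m creep '[0,0,-0.003,0,0,0,0.9,0,0,-0.005,0,0,0,0.9,0,0,-0.005,0,0,0,0.9]'
```

```text
clock: 5.95
ee_pos: [0.5489, -0.0386, 0.1285]
ee_rot: [0.635, 0.772, 0.0, 0.0]
wrist_force: [-4.2, 0.4, 12.3]
grip_width: 0.021
```

```bash
python3 -m creep '[0,0,0.004,0,0,0,0.9,0,0,0.004,0,0,0,0.8,0,0,0.004,0,0,0,0.7,0,0,0.004,0,0,0,0.55,0,0,0.004,0,0,0,0.5,0,0,0.004,0,0,0,0.5,0,0,0.004,0,0,0,0.5]'
python3 look.py g 270 135 5 150 165 5
```

```text
clock: 6.53
ee_pos: [0.5488, -0.0385, 0.1285]
ee_rot: [0.635, 0.772, -0.0, -0.0]
wrist_force: [0.7, 0.3, -0.1]
grip_width: 0.043
```

View pics/side_g.png

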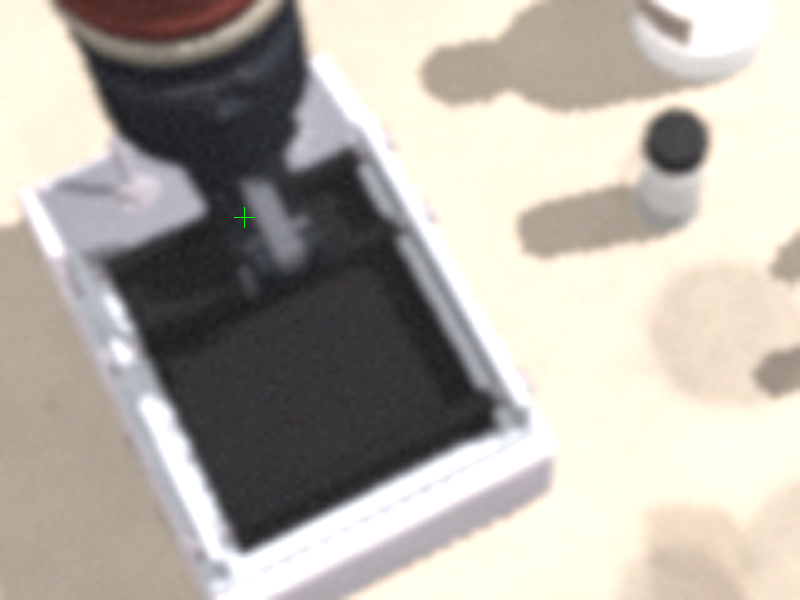

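Released with zero force. Raise straight up and move clear towards the bottle, then check the vial.

```bash
python3 -m creep '[0,0,0.05,0,0,0,0.5,0,0,0.15,0,0,0,0.5,0,0,0.27,0,0,0,0.5,0,0,0.4,0,0,0,0.4,-0.1,0.2,0.4,0,0,0,0.3,-0.2,0.4,0.4,0,0,0,0.25,-0.28,0.65,0.4,0,0,0,0.25,-0.33,0.79,0.4,0,0,0,0.25,-0.33,0.79,0.4,0,0,0,0.25]'
python3 look.py i 270 135 5 150 165 5
```

```text
clock: 7.38
ee_pos: [0.4661, 0.1542, 0.2489]
ee_rot: [0.636, 0.772, 0.0, 0.0]
wrist_force: [0.7, -0.8, -0.3]
grip_width: 0.0642
```

View pics/side_i.png

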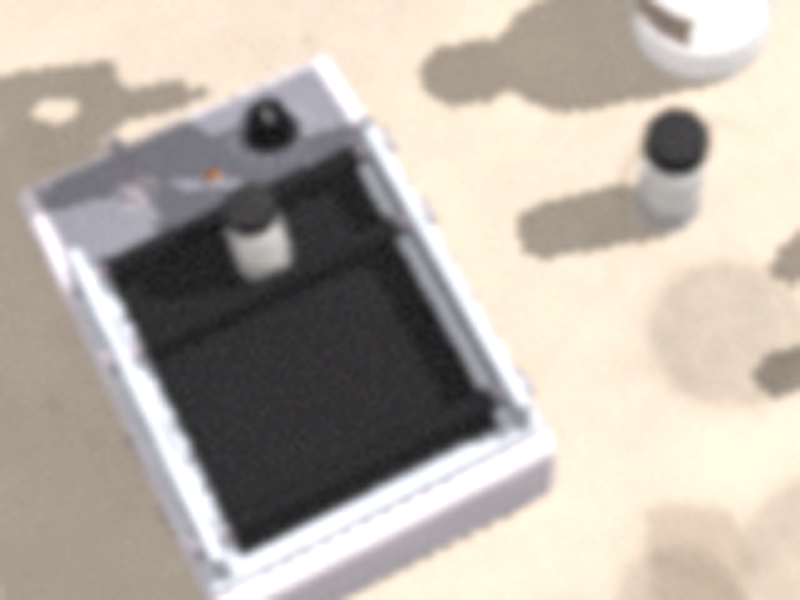

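View pics/top_i.png

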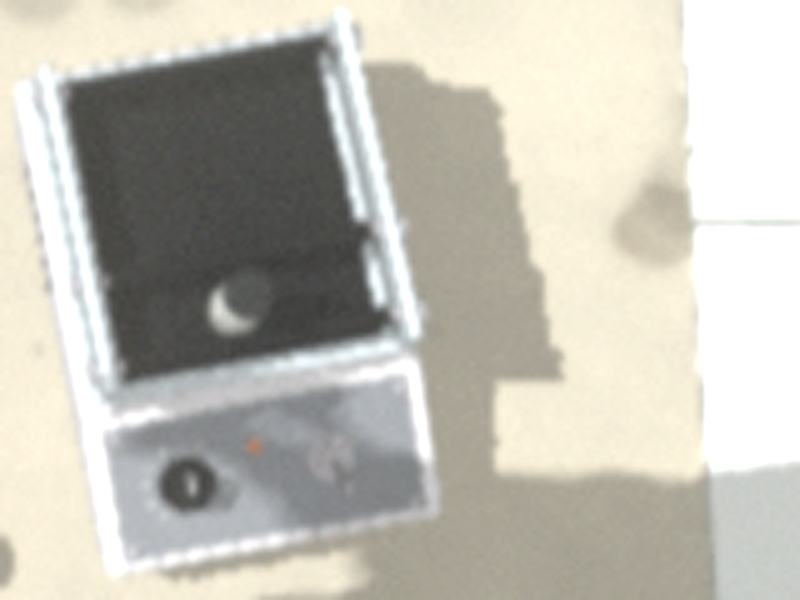

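Run:
```python
from h import *
import pickle
D=pickle.load(open("d0.pkl","rb"))
for n,(x0,y0) in dict(top=(185,215),side=(265,120)).items():
    c=D[n][0][y0:y0+60,x0:x0+60,::-1]; c=cv2.resize(c,None,fx=10,fy=10,interpolation=cv2.INTER_CUBIC)
    c=cv2.convertScaleAbs(c,alpha=3.2 if n=="top" else 2.2,beta=-230 if n=="top" else -180); cv2.imwrite(f"pics/{n}_bot.png",c)
```

```text
(no output)
```

View pics/top_bot.png

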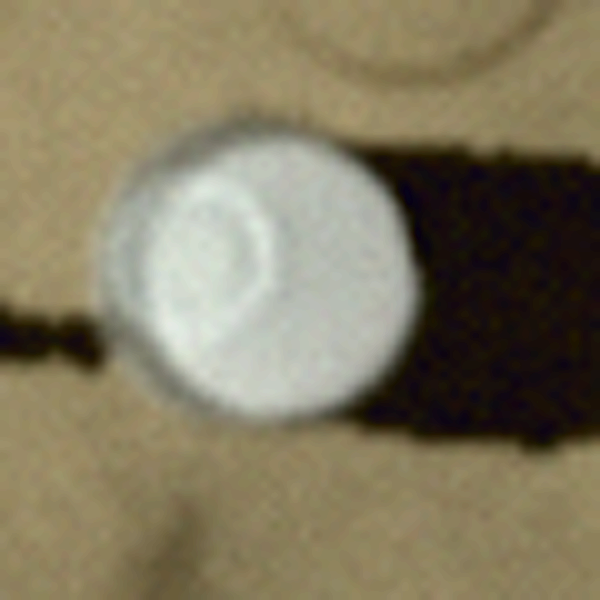

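View pics/side_bot.png

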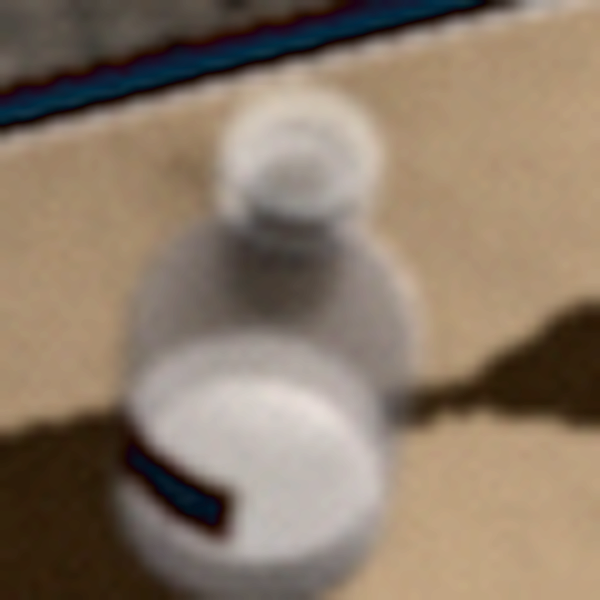

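Run:
```python
from h import *
import pickle
D=pickle.load(open("d0.pkl","rb"))
a=np.array([185,215])+np.array([185,262])/10-.45; b=np.array([265,120])+np.array([301,152])/10-.45
print(tri(ray(*a,*D["top"][1:]),ray(*b,*D["side"][1:])), plane(*a,.150,*D["top"][1:]),plane(*b,.15,*D["side"][1:]))
# liquid/foot check: base circle centre side/top
for n,p in(("top",(280,275)),):
    q=np.array([185,215])+np.array(p)/10-.45; print(plane(*q,.03,*D[n][1:]))
```

```text
(array([0.44728505, 0.20251142, 0.14444437]), np.float64(0.0010780226125080945)) [0.44694881 0.20105766 0.15      ] [0.45098082 0.20122803 0.15      ]
[0.4485571  0.19869764 0.03      ]
```

```bash
python3 -m creep '[-0.057,0.157,0,0,0,0,0.25,-0.057,0.157,0,0,0,0,0.25,-0.057,0.157,-0.1,0,0,0,0.25,-0.057,0.157,-0.2,0,0,0,0.25,-0.057,0.157,-0.2,0,0,0,0.25,-0.057,0.157,-0.2,0,0,0,0.25]'
python3 look.py j 170 170 5 240 90 5
```

```text
clock: 7.98
ee_pos: [0.449, 0.1993, 0.1881]
ee_rot: [0.636, 0.772, -0.001, -0.001]
wrist_force: [0.4, -0.0, 0.7]
grip_width: 0.0643
```

View pics/side_j.png

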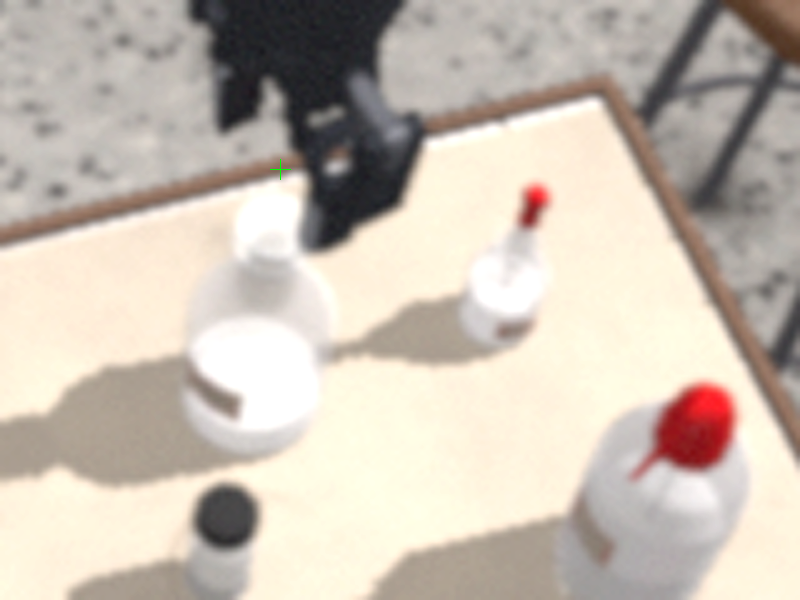

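```bash
python3 -m creep '[0,0.004,-0.05,0,0,0,0.25,0,0.004,-0.1,0,0,0,0.25,0,0.004,-0.14,0,0,0,0.25,0,0.004,-0.147,0,0,0,0.25,0,0.004,-0.147,0,0,0,0.25]'
python3 look.py k 170 170 5 240 90 5
```

```text
clock: 8.5
ee_pos: [0.4505, 0.201, 0.1454]
ee_rot: [0.636, 0.772, 0.0, 0.0]
wrist_force: [-0.2, -0.5, 0.8]
grip_width: 0.0644
```

View pics/side_k.png

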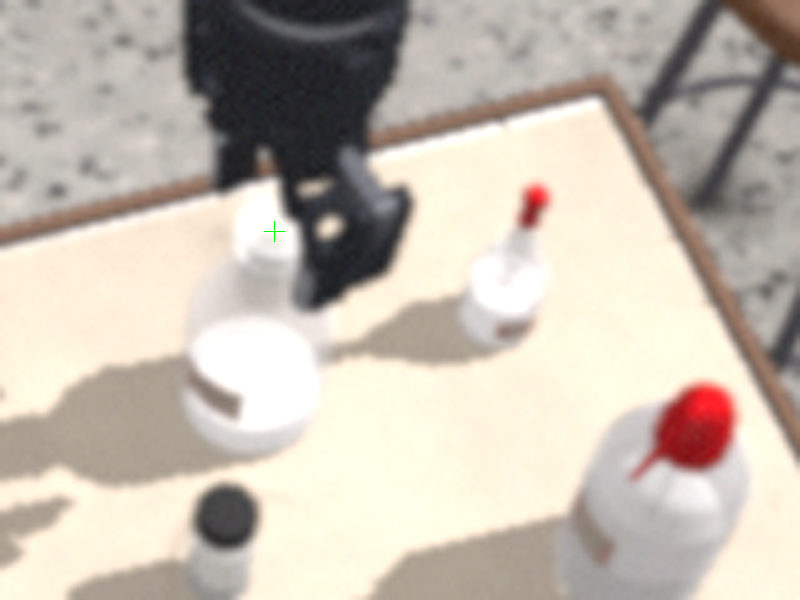

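```bash
python3 -m creep '[0,0,0,0,0,0,0.4,0,0,0,0,0,0,0.5,0,0,0,0,0,0,0.65,0,0,0,0,0,0,0.8,0,0,0,0,0,0,0.8,0,0,0,0,0,0,0.8,0,0,0,0,0,0,0.8]'
```

```text
clock: 9.18
ee_pos: [0.4503, 0.2013, 0.1456]
ee_rot: [0.635, 0.772, 0.001, 0.0]
wrist_force: [-2.4, 0.3, 9.2]
grip_width: 0.0328
```

```bash
python3 -m creep '[0,0,0.03,0,0,0,0.8,0,0,0.06,0,0,0,0.8,0,0,0.1,0,0,0,0.8,0,0,0.1,0,0,0,0.8,0,0,0.1,0,0,0,0.8]'
python3 look.py l 170 170 5 240 90 5
```

```text
clock: 9.6
ee_pos: [0.4505, 0.2013, 0.1752]
ee_rot: [0.635, 0.772, 0.001, 0.0]
wrist_force: [0.3, -0.4, -2.8]
grip_width: 0.0327
```

View pics/side_l.png

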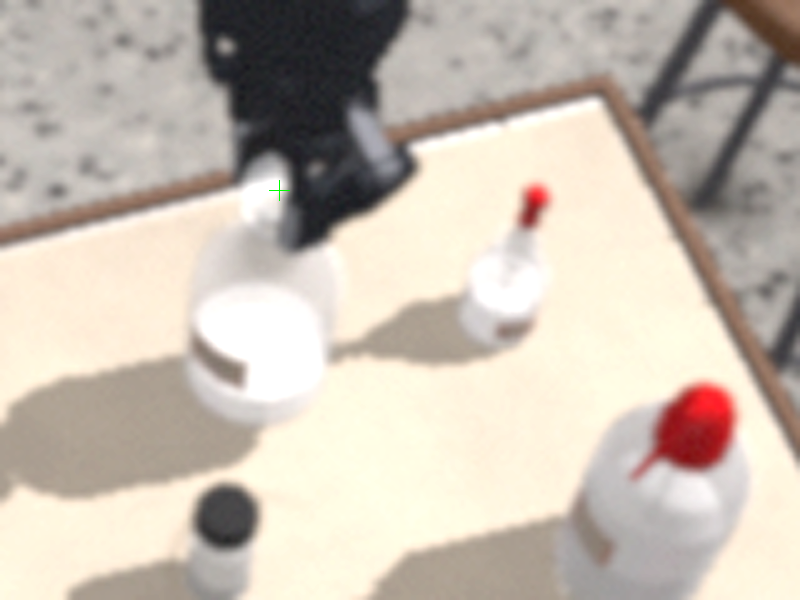

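```bash
python3 -m creep '[0,0,0.1,0,0,0,0.8,0,0,0.2,0,0,0,0.8,0,0,0.3,0,0,0,0.8,0.06,-0.08,0.367,0,0,0,0.8,0.13,-0.18,0.367,0,0,0,0.8,0.21,-0.29,0.367,0,0,0,0.8,0.28,-0.4,0.367,0,0,0,0.8,0.36,-0.51,0.367,0,0,0,0.8,0.44,-0.62,0.367,0,0,0,0.8,0.49,-0.7,0.367,0,0,0,0.8]'
python3 -m creep '[0.04,-0.054,0,0,0,0,0.8,0.04,-0.054,0,0,0,0,0.8,0.04,-0.054,0,0,0,0,0.8,0.04,-0.054,0,0,0,0,0.8]'
python3 look.py m 270 135 5 150 120 4
```

```text
clock: 10.53
ee_pos: [0.5984, -0.012, 0.2834]
ee_rot: [0.636, 0.772, -0.0, -0.0]
wrist_force: [0.6, 0.9, -2.5]
grip_width: 0.0326
clock: 10.87
ee_pos: [0.6083, -0.0246, 0.2838]
ee_rot: [0.635, 0.772, -0.0, -0.001]
wrist_force: [-0.3, 0.2, -2.2]
grip_width: 0.0331
```

View pics/side_m.png

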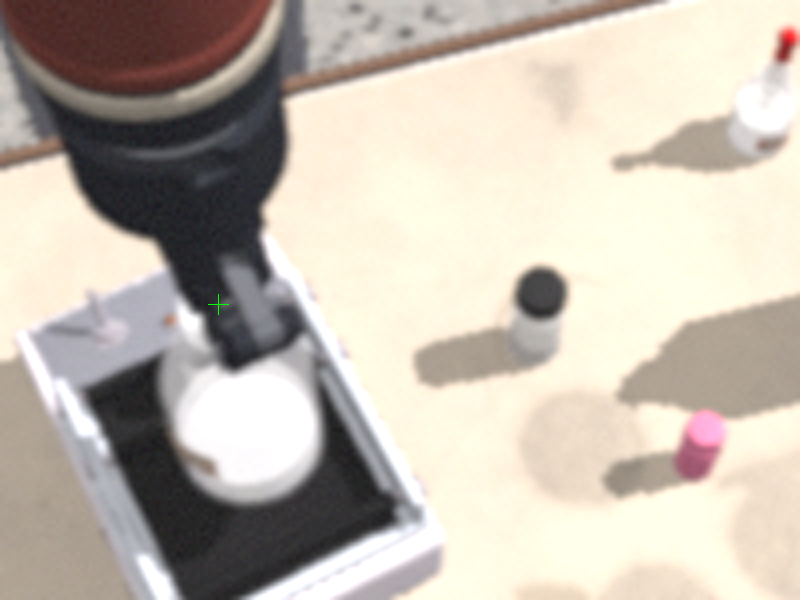

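```bash
python3 -m creep '[0.004,0,-0.03,0,0,0,0.8,0.004,0,-0.06,0,0,0,0.8,0.004,0,-0.085,0,0,0,0.8,0.004,0,-0.085,0,0,0,0.8,0.004,0,-0.085,0,0,0,0.8]'
python3 look.py n 270 135 5 150 160 5
python3 - <<'E'
from ov import *
draw("n",(.5884,-.031,np.radians(10.8)),dict(side=(150,165,5),top=(270,135,5)),[(.6097,-.0277,.112,.035)])
E
```

```text
clock: 11.38
ee_pos: [0.6096, -0.0248, 0.2583]
ee_rot: [0.635, 0.772, -0.0, -0.001]
wrist_force: [0.1, 0.2, -3.0]
grip_width: 0.0328
```

View pics/side_no.png

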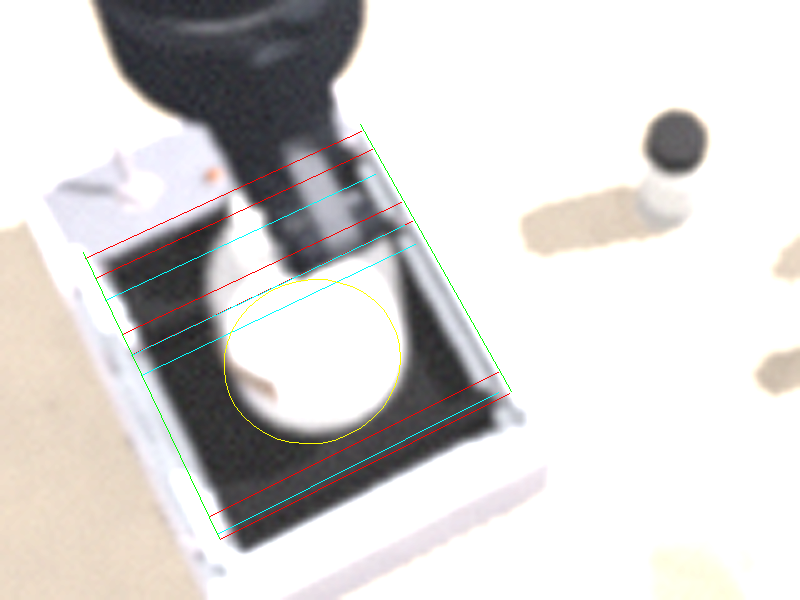

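View pics/top_n.png

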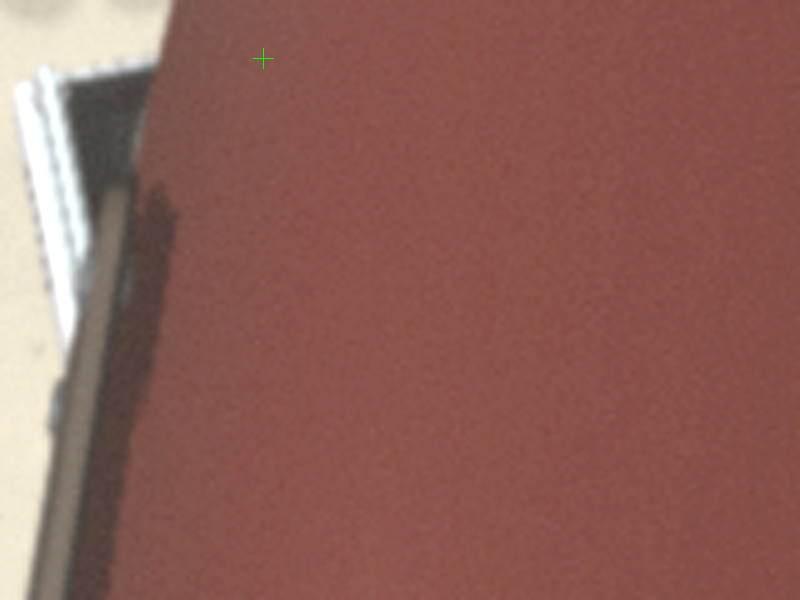

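```bash
python3 -m creep '[0,0,-0.01,0,0,0,0.8,0,0,-0.02,0,0,0,0.8,0,0,-0.03,0,0,0,0.8,0,0,-0.03,0,0,0,0.8,0,0,-0.03,0,0,0,0.8]'
```

```text
clock: 11.9
ee_pos: [0.61, -0.0251, 0.2499]
ee_rot: [0.635, 0.772, -0.0, -0.0]
wrist_force: [-0.5, 0.5, -2.9]
grip_width: 0.0327
```

```bash
python3 -m creep '[0,0,-0.01,0,0,0,0.8,0,0,-0.02,0,0,0,0.8,0,0,-0.025,0,0,0,0.8,0,0,-0.025,0,0,0,0.8]'
```

```text
clock: 12.23
ee_pos: [0.6099, -0.0251, 0.2421]
ee_rot: [0.635, 0.772, -0.0, -0.0]
wrist_force: [-0.2, -0.5, -3.4]
grip_width: 0.0328
```

```bash
python3 -m creep '[0,0,-0.01,0,0,0,0.8,0,0,-0.02,0,0,0,0.8,0,0,-0.03,0,0,0,0.8,0,0,-0.035,0,0,0,0.8,0,0,-0.035,0,0,0,0.8]'
```

```text
clock: 12.65
ee_pos: [0.6099, -0.0251, 0.2315]
ee_rot: [0.635, 0.772, -0.0, -0.0]
wrist_force: [-0.1, -0.3, -3.6]
grip_width: 0.0332
```

```bash
python3 -m creep '[0,0,-0.003,0,0,0,0.8,0,0,-0.006,0,0,0,0.8,0,0,-0.009,0,0,0,0.8,0,0,-0.009,0,0,0,0.8]'
python3 look.py o 270 135 5 150 160 5
```

```text
clock: 12.98
ee_pos: [0.6101, -0.0251, 0.2293]
ee_rot: [0.635, 0.772, -0.0, -0.0]
wrist_force: [-0.1, 0.4, -3.0]
grip_width: 0.033
```

View pics/side_o.png

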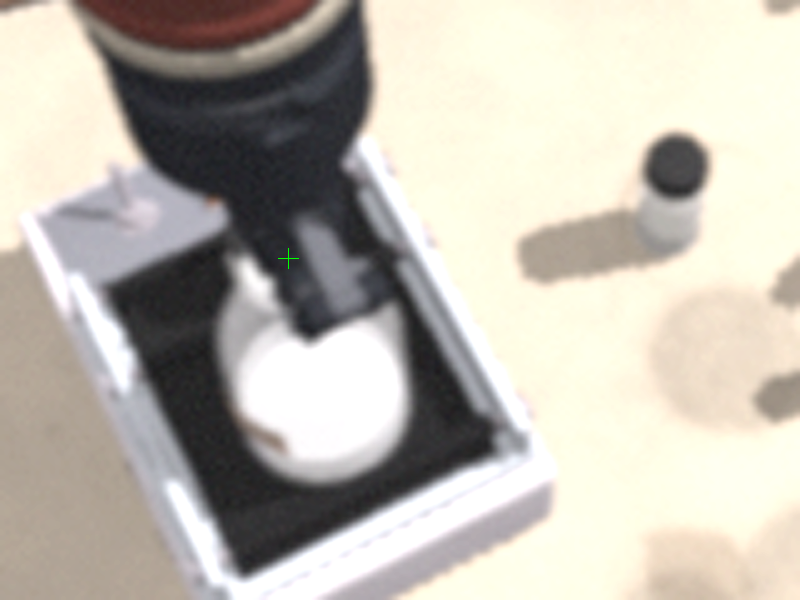

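```bash
python3 -m creep '[0,0,-0.003,0,0,0,0.8,0,0,-0.006,0,0,0,0.8,0,0,-0.006,0,0,0,0.8]'
```

```text
clock: 13.33
ee_pos: [0.6105, -0.0253, 0.2286]
ee_rot: [0.635, 0.772, 0.0, 0.001]
wrist_force: [-2.7, 0.9, 4.6]
grip_width: 0.0324
```

Contact with the mat at the expected height. Release.

```bash
python3 -m creep '[0,0,0.003,0,0,0,0.75,0,0,0.003,0,0,0,0.65,0,0,0.003,0,0,0,0.55,0,0,0.003,0,0,0,0.45,0,0,0.003,0,0,0,0.3,0,0,0.003,0,0,0,0.25,0,0,0.003,0,0,0,0.25]'
```

```text
clock: 13.92
ee_pos: [0.6103, -0.0251, 0.2286]
ee_rot: [0.635, 0.772, 0.0, 0.0]
wrist_force: [-0.2, -0.5, -0.2]
grip_width: 0.064
```

```bash
python3 -m creep '[0,0,0.03,0,0,0,0.25,0,0,0.1,0,0,0,0.25,0,0,0.2,0,0,0,0.25,0,0,0.27,0,0,0,0.25,-0.08,0.12,0.27,0,0,0,0.3,-0.16,0.24,0.27,0,0,0,0.5,-0.25,0.4,0.27,0,0,0,0.8,-0.35,0.55,0.27,0,0,0,1,-0.35,0.55,0.27,0,0,0,1,-0.35,0.55,0.27,0,0,0,1]'
python3 look.py p 270 135 5 150 160 5
```

```text
clock: 14.75
ee_pos: [0.5023, 0.1438, 0.3109]
ee_rot: [0.634, 0.773, 0.001, -0.0]
wrist_force: [1.2, 0.5, -0.3]
grip_width: 0.0007
```

View pics/side_p.png

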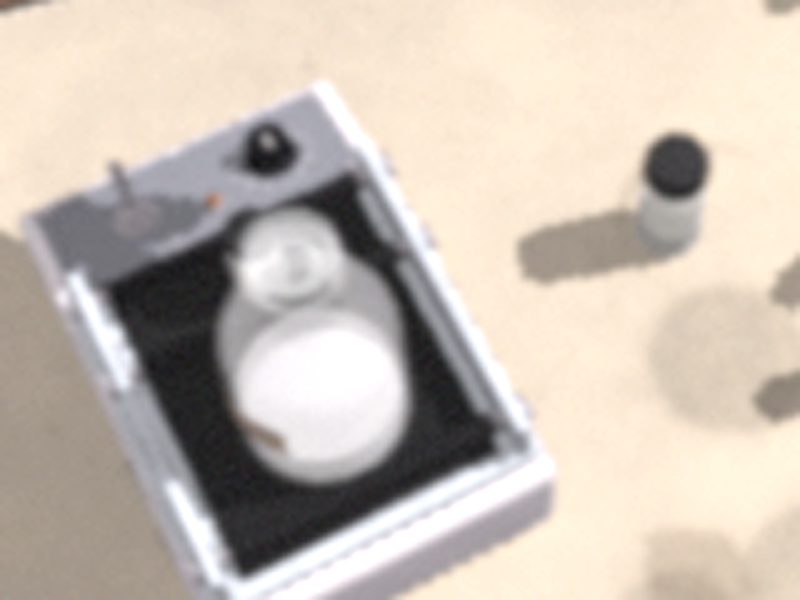

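View pics/top_p.png

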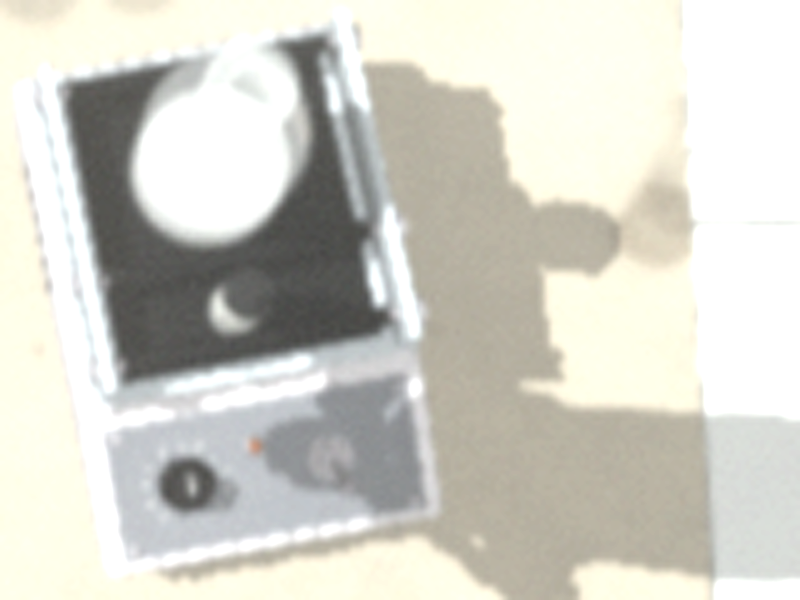

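Run:
```python
from h import *
import pickle
D=pickle.load(open("p.pkl","rb"))
for n,(x0,y0),pts in(("side",(150,160),[(.610,-.027,.233),(.610,-.027,.083),(.5488,-.0385,.135)]),("top",(270,135),[(.610,-.027,.233),(.610,-.027,.083),(.5488,-.0385,.135)])):
    for p in pts: print(n,p,((proj(p,*D[n][1:])+.5-[x0,y0])*5).round())
a=np.array([270,135])+np.array([255,85])/5-.4;b=np.array([150,160])+np.array([288,255])/5-.4
print(tri(ray(*a,*D["top"][1:]),ray(*b,*D["side"][1:])))
```

```text
side (0.61, -0.027, 0.233) [282. 255.]
side (0.61, -0.027, 0.083) [321. 411.]
side (0.5488, -0.0385, 0.135) [242. 236.]
top (0.61, -0.027, 0.233) [259.  78.]
top (0.61, -0.027, 0.083) [210. 171.]
top (0.5488, -0.0385, 0.135) [256. 287.]
(array([ 0.60850334, -0.02561781,  0.22884319]), np.float64(0.0016576037414319743))
```

```bash
python3 -m creep '[-0.1,-0.1,0,0,0,0,1,-0.213,-0.3,-0.1,0,0,0,1,-0.213,-0.5,-0.25,0,0,0,1,-0.213,-0.7,-0.37,0,0,0,1,-0.213,-0.78,-0.37,0,0,0,1,-0.213,-0.78,-0.37,0,0,0,1,-0.213,-0.78,-0.37,0,0,0,1,-0.213,-0.78,-0.37,0,0,0,1,-0.213,-0.78,-0.37,0,0,0,1]'
python3 look.py q 270 135 5 140 150 5
```

```text
clock: 15.6
ee_pos: [0.441, -0.0964, 0.1981]
ee_rot: [0.637, 0.771, -0.0, -0.001]
wrist_force: [0.5, -0.1, -0.3]
grip_width: -0.0001
```

View pics/side_q.png

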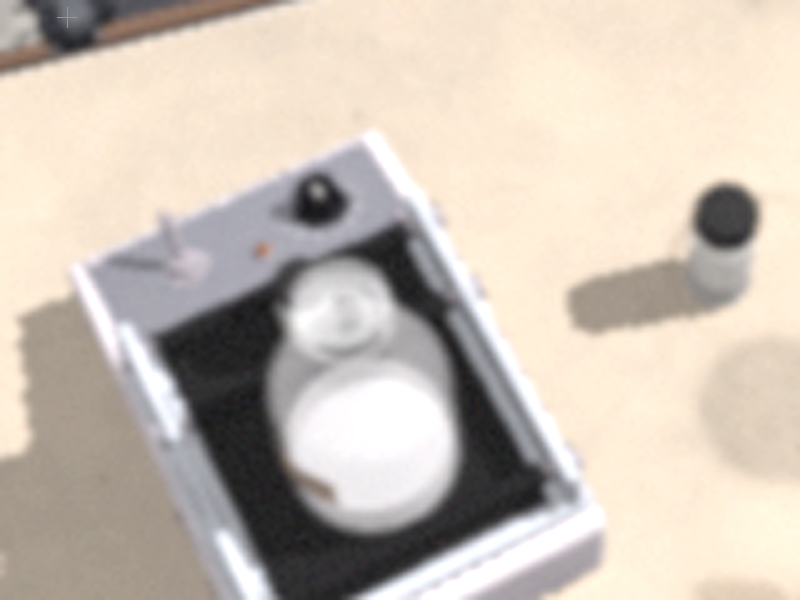

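```bash
python3 -m creep '[-0.01,0.015,-0.12,0,0,0,1,-0.01,0.015,-0.24,0,0,0,1,-0.01,0.015,-0.34,0,0,0,1,-0.01,0.015,-0.387,0,0,0,1,-0.01,0.015,-0.387,0,0,0,1,-0.01,0.015,-0.387,0,0,0,1]'
python3 look.py r 270 135 5 140 150 5
```

```text
clock: 16.2
ee_pos: [0.4386, -0.0889, 0.0828]
ee_rot: [0.635, 0.773, -0.0, -0.0]
wrist_force: [0.3, 0.1, -0.1]
grip_width: 0.0
```

View pics/side_r.png

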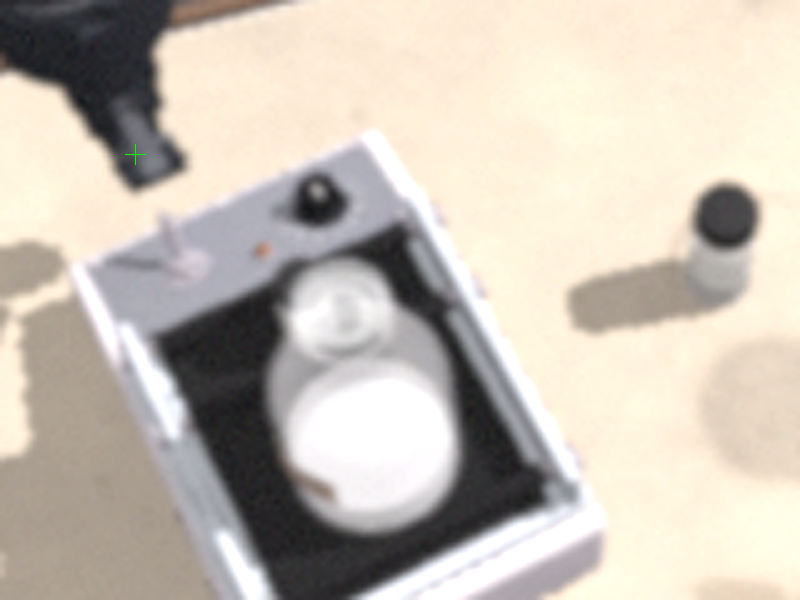

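View pics/top_r.png

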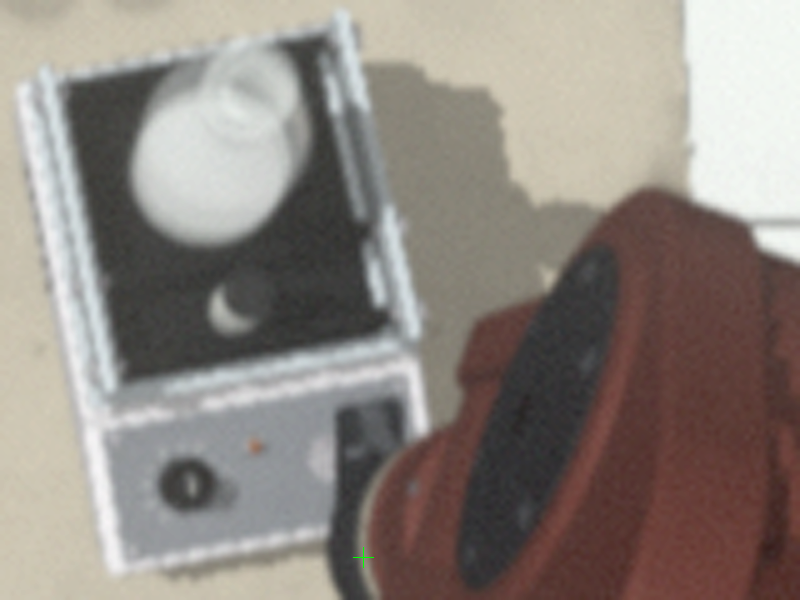

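```bash
python3 -m creep '[0.01,-0.01,0,0,0,0,1,0.02,-0.005,0,0,0,0,1,0.033,-0.004,0,0,0,0,1,0.04,-0.002,0,0,0,0,1,0.04,-0.002,0,0,0,0,1,0.04,-0.002,0,0,0,0,1]'
python3 look.py s 270 135 5 140 150 5
```

```text
clock: 16.8
ee_pos: [0.4504, -0.0902, 0.0824]
ee_rot: [0.635, 0.772, -0.0, 0.0]
wrist_force: [0.2, 0.7, 0.7]
grip_width: 0.0004
```

View pics/side_s.png

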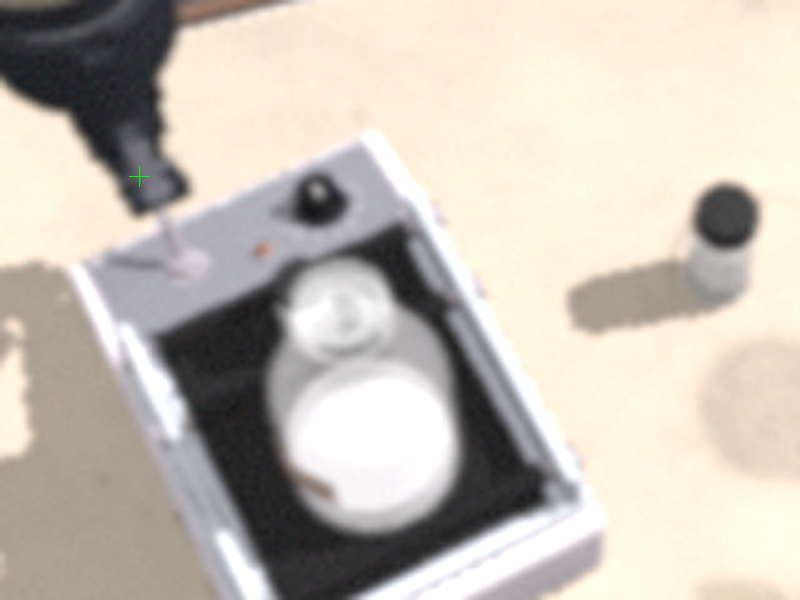

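```bash
python3 -m creep '[0.01,0.002,0.002,0,0,0,1,0.015,0.003,0.004,0,0,0,1,0.02,0.004,0.006,0,0,0,1,0.025,0.005,0.008,0,0,0,1,0.025,0.005,0.008,0,0,0,1]'
python3 look.py t 270 135 5 140 150 5
```

```text
clock: 17.32
ee_pos: [0.4571, -0.0887, 0.0846]
ee_rot: [0.635, 0.772, -0.001, -0.001]
wrist_force: [-3.6, -1.5, 0.0]
grip_width: 0.0
```

View pics/side_t.png

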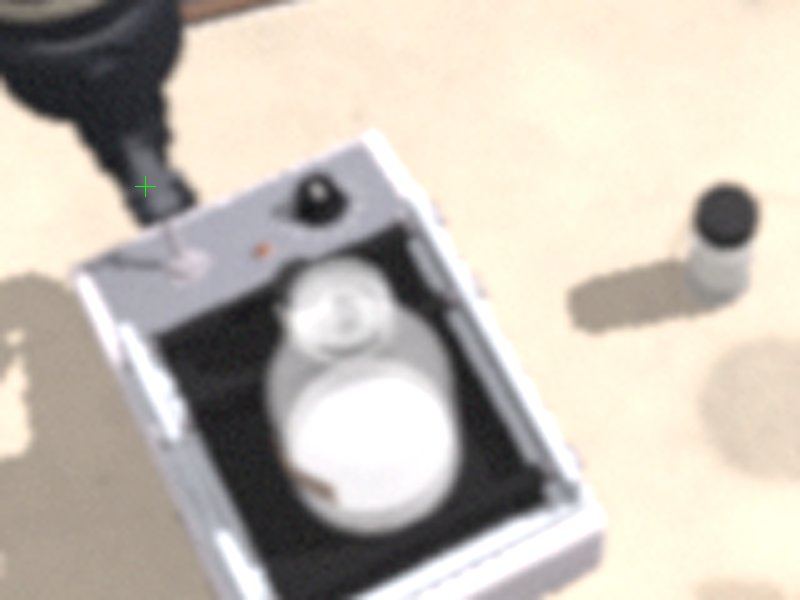

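Contact (≈4 N along −x). Push on, rising along the slope.

```bash
python3 -m creep '[0.008,0.0015,0.003,0,0,0,1,0.016,0.003,0.006,0,0,0,1,0.024,0.0045,0.009,0,0,0,1,0.024,0.0045,0.009,0,0,0,1]'
```

```text
clock: 17.75
ee_pos: [0.4663, -0.0874, 0.0882]
ee_rot: [0.635, 0.772, 0.001, 0.001]
wrist_force: [0.9, 0.0, 0.4]
grip_width: -0.0
```

```bash
python3 look.py u 270 135 5 140 150 5
```

```text
(no output)
```

View pics/side_u.png

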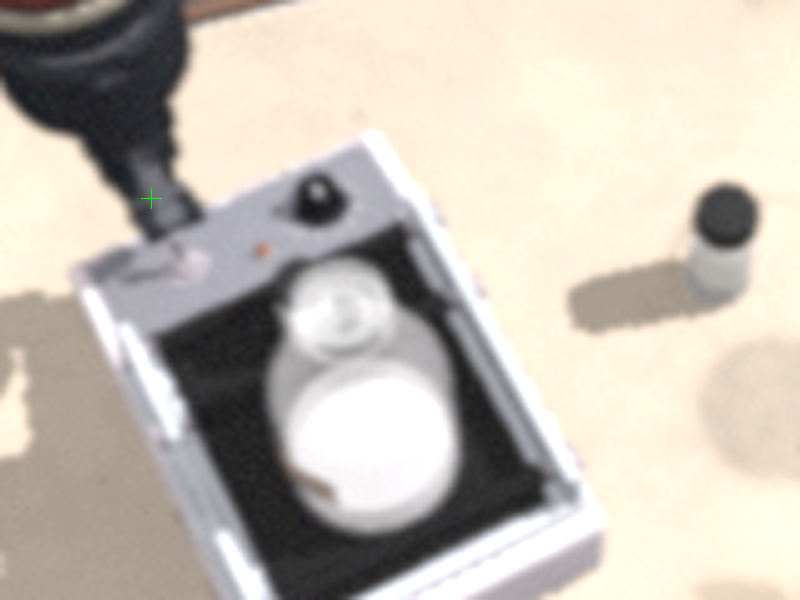

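```bash
python3 -m creep '[-0.04,-0.008,0,0,0,0,1,-0.1,-0.02,0,0,0,0,1,-0.12,-0.02,0.15,0,0,0,1,-0.12,-0.02,0.3,0,0,0,1,-0.12,-0.02,0.5,0,0,0,1,-0.12,-0.02,0.5,0,0,0,1,-0.12,-0.02,0.5,0,0,0,1,-0.12,-0.02,0.5,0,0,0,1]'
python3 look.py v 270 135 5 140 150 5
```

```text
clock: 18.52
ee_pos: [0.43, -0.0936, 0.2388]
ee_rot: [0.635, 0.772, 0.001, 0.002]
wrist_force: [-0.4, -0.3, -0.4]
grip_width: 0.0003
```

View pics/side_v.png

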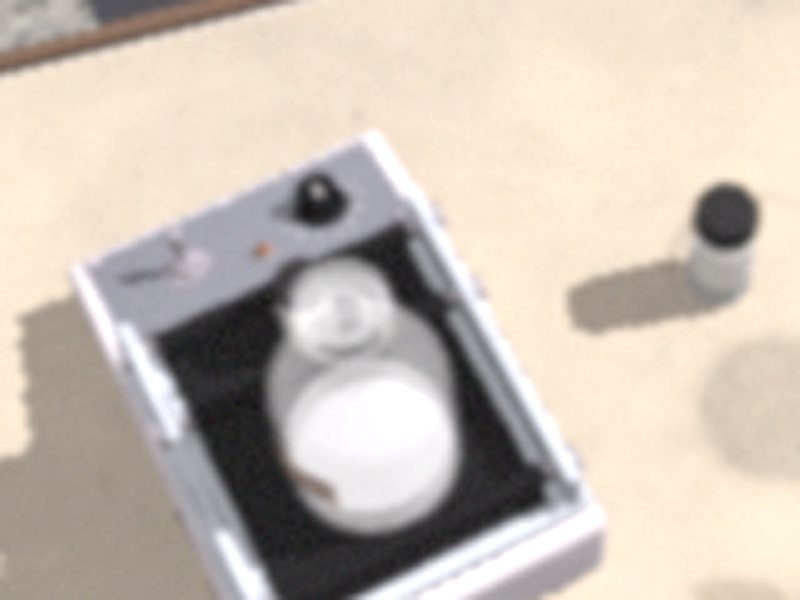

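View pics/top_v.png

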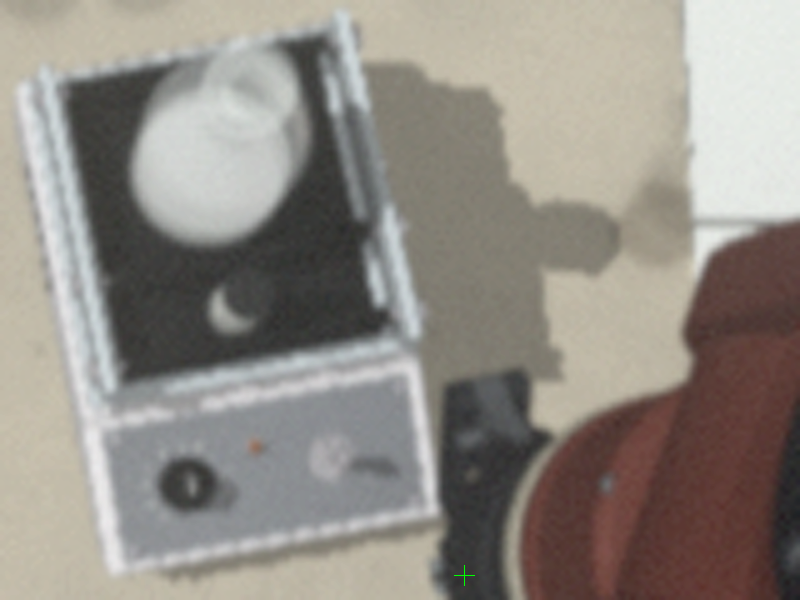

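Run:
```python
from h import *
import pickle
f,K,T=pickle.load(open("v.pkl","rb"))["side"]
c,s=np.cos(np.radians(10.8)),np.sin(np.radians(10.8))
for a in(35,19,3):
    t=np.radians(a); x,y=-.114-.027*np.sin(t),-.03; z=.056+.027*np.cos(t)
    print(a,((proj((.590+c*x-s*y,-.0302+s*x+c*y,z),K,T)+.5-[140,150])*5).round())
```

```text
35 [164. 212.]
19 [169. 221.]
3 [175. 233.]
```

```bash
python3 -c "
from bench import env
s=env.get_state();print(abs(s['qvel']).max(),s['wrist_force']);print(env.job_done())"
```

```text
0.01369034548073344 [-1.13217674  0.42211796 -0.11554178]
the job is handed in; nothing more can be done
None
```

I loaded both vessels and switched the shaker on, then handed the job in at about 18.6 s of the 61 s allowed. The hand-in gives no verdict, so the results below are from my own checks.

- **Vial:** I took the smaller black-capped vial and lowered it into the front lane. It met no resistance until its foot touched the mat at the expected height. It read about zero force on release, and the later pictures show it upright near mid-lane.
- **Bottle:** I gripped it by the stopper, set it in the rear lane the same way and released it at about zero force. Afterwards the stopper measured (0.609, −0.026, 0.229) m against an expected (0.610, −0.027, 0.233) m, so it stands upright near the lane's middle.
- **Toggle:** I pushed it over up the slope only after both were placed. The push force rose to about 4 N, then dropped to zero. In the last side picture the bat's tip is at about (172, 238), close to the computed on position (175, 233) and well away from off (164, 212).
- **At the end:** The gripper was clear of everything. I never moved close to the dropper or wash bottle and saw no change in them, but the final pictures did not frame them.

**Disagreement:** The two cameras differed by about 4–5 mm in x, and the shaker's edges gave positions 2–3 mm apart. I used a middle value and relied on the contact forces while lowering.

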